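# Build up a sieve stack for grading grog

## Task

Build up the little sieve stack on its receiver pan, leaving the pan about where it stands: on the pan the low sieve with the fine gauze, on that the sieve with the medium mesh, on that the tall sieve with the coarse mesh, and the cover with the knob on top. Lower them on one at a time from the pan upward, without dropping any, so that each is nested fully home and level in the rim below, and do not disturb the round cutter, the clay tube or the roll of tape.

Things in the scene. Friction and masses are not known exactly. Their poses are not given: they have to be found in the camera images.
- pan: receiver pan, foot of the stack: bare metal dish 60 mm wide, 30 mm high, solid floor (no mesh, no spigot), foot flange 82 mm wide, 4 mm thick; 0.3 kg. Rim wall 2.5 mm thick, opening 55 mm, like the sieves'. Origin: centre of its underside, on the table, z up. Yaw means nothing for the round parts.
- fine_sieve: fine (low) sieve, round bare metal frame 60 mm wide, 37 mm high, open top (rim wall 2.5 mm); close gauze, 2 mm pitch, 13 mm above its underside. Lowest 9 mm: tapered spigot (52 to 47 mm) that drops into the rim below until the shoulder, 9 mm above the underside, rests on it. About 0.09 kg. Origin: centre of the spigot's underside, z up; nested home it is 21 mm above the origin of the pan.
- medium_sieve: medium sieve, round bare metal frame 60 mm wide, 47 mm high, open top (rim wall 2.5 mm); wire mesh, 6.5 mm pitch, 13 mm above its underside. Lowest 9 mm: tapered spigot (52 to 47 mm) that drops into the rim below until the shoulder, 9 mm above the underside, rests on it. About 0.11 kg. Origin: centre of the spigot's underside, z up; nested home it is 28 mm above the origin of the fine sieve.
- coarse_sieve: coarse (tall) sieve, round bare metal frame 60 mm wide, 57 mm high, open top (rim wall 2.5 mm); open mesh, 13.5 mm pitch, 13 mm above its underside. Lowest 9 mm: tapered spigot (52 to 47 mm) that drops into the rim below until the shoulder, 9 mm above the underside, rests on it. About 0.13 kg. Origin: centre of the spigot's underside, z up; nested home it is 38 mm above the origin of the medium sieve.
- cover: cover: round metal plate 60 mm wide with the same 9 mm spigot below and a dark wooden knob on top, 24 mm in diameter. Plate 9 to 14 mm above the underside, knob's full width 19 to 40 mm above it. 0.1 kg. Origin: centre of the spigot's underside, z up; nested home it is 48 mm above the origin of the coarse sieve.
- round_cutter: bystander: round tin cutter, a plain ring with no mesh or floor, 66 mm wide, 35 mm high; to be left alone. Origin: centre of its underside.
- tube_offcut: bystander: dark clay tube offcut, 53 mm wide, 50 mm high; to be left alone. Origin: centre of its underside.
- tape_roll: bystander: roll of masking tape lying flat, 96 mm wide, 24 mm high; to be left alone. Origin: centre of its underside.
Not all that is in view belongs to the job. What is shaped like the coarse_sieve but yellow is not meant.

How it is judged:
By the outcome, as a careful person would: the job done as asked, in the order asked, and still so for the second after the job is handed in, with the robot touching nothing.
It also fails if it takes over 102 s, if anything falls off the work surface, if the arm or the gripper's body presses on something with over 40 N, if the wrist force passes 120 N, or if a joint passes its speed limit or range.

## Robot

A 7-joint arm with a two-finger parallel gripper is mounted at the origin on a cart in front of the work surface, level with it; the furniture and walls round the work are solid. World frame = base frame: x ahead of the robot, y to its left, z up, the work surface at z = 0. Lengths are in m, angles in rad, forces in N, time in s.
With the tool pointing down it reaches from about 0.4 to 0.85 m from the base axis. Payload 10.4 kg.
Tool frame: the origin (TCP) lies midway between the tips of the shut fingers; the grasp point (between the pads) lies 19 mm behind it; z points along the fingers, x is the direction in which the jaws open and shut, and the axes are right-handed (so a half turn about z gives the same grasp; the last joint's range is limited). The gripper opens to 85 mm and grips with 20 to 120 N. Pads are 22 mm wide; open, the fingers measure 114 mm over their backs; the gripper's body (76 mm by 85 mm) begins 54 mm behind the grasp point. The pads swing forward as they close: fully open they stand 13 mm farther back than shut.
Start: joints at [1.143, 0.332, -0.065, 1.46, 0.022, 1.35, -0.088], TCP at [0.246, -0.575, 0.208] pointing down, gripper open.
Joint ranges: [-2.6, 2.6], [-0.5, 2.12], [-1.47, 1.34], [0.16, 2.42], [-1.27, 4.41], [0.06, 2.06], [-2.6, 2.6]. Speed limits (rad/s): [2.22, 2.22, 2.79, 2.79, 3.14, 3.14, 3.14].

## Interface

Orientations are given as a unit quaternion [x, y, z, w].
In Python, from workcell import manip, cams gives the robot as it stands.
- The arm moves only by the tool move_arm, never from a script. Its argument "moves" is a list of rows, each a list of 7 numbers: the turn, a rotation vector about the tool's x, y, z in degrees, then the shift along the tool's x, y, z in m, then the finger opening in m, from 0 to 0.0854. A call has 1 to 10 rows; each row is the pose to reach, as a shift and turn from the pose commanded when the call began, along the tool's axes at that moment; what a row does not reach only later rows make up. A row lasts 1/10 s, in which the tool goes at most 50 mm and 8.59 degrees, less where a joint would pass 70% of its speed; a pose out of reach is approached as far as the arm can. A call with a gripper value outside its range is refused whole. The fingers move at their own pace and stop on an object; "grip_force" is the grip in N (left out, the last holds). Time passes only in rows, so rows that repeat a pose let the fingers close. It gives the time, the measured TCP pose, the force and the opening at its end, in the units of the state.
- manip.get_obs(): the state, without advancing time (a new reading comes with each control period).
- cams.camera(name): name is "scene" or "top" or "wrist"; returns the picture (384x512x3 uint8, red, green, blue); there is no depth.
- cams.camera_params(name): a dict with "fx", "fy", "cx", "cy" (pixels), "xyz" and "rotation" of the camera in the world. Camera axes: x right, y up, looking along -z (the intrinsics and any distortion apply to the point x, -y, -z); pixel columns grow to the right and rows downward; lengths in m; the calibration is good to about 2 mm. A picture is of the moment at which its call begins: read the wrist's pose just before it. camera_params takes no time and is no camera call; for the wrist camera it gives the pose at the moment of the call.
- manip.hand_in(): hands the job in, once; it reports no verdict.
The state is a dict: "clock": time; "joint_pos": joint angles; "joint_velocities": joint speeds; "tau": joint torques, N m; "position": TCP position; "ee_rot": TCP orientation; "ft_force": force on the tool from outside, world axes, zero at the start; "torque": the same for the moment, N m; "grip_width": opening from 0.0 (shut) to 1.0 (fully open).
Only numpy, scipy, OpenCV 4.12 (cv2) and the standard library are available. Lean on these libraries where they do the work, as an engineer would, in place of code of your own. Each camera call takes 0.05 s, during which the arm holds its last target. There are 200 camera calls.

## Working session

There is one attempt and no reset: what is moved stays moved. The work goes in short steps, Python scripts to look and compute and a tool call to move; the robot and the scene stay as the last step left them, time stands still between calls to the robot, and variables do not carry over. Pictures are saved under pics/ and viewed, about 12 in all and at most 16, crops included, and the job is handed in when it is done.

Besides the shell and the picture viewer there is one more tool, called after "Call:" as name(argument=value, ...), one argument or row to a line, values as JSON. move_arm: Moves the arm, as the interface text tells. Its arguments: {"type":"object","properties":{"moves":{"type":"array","items":{"type":"array","items":{"type":"number"}}},"grip_force":{"type":"number"}},"required":["moves"]}

```bash
ls; mkdir -p pics; python3 - <<'E'
from workcell import manip, cams
import cv2, numpy as np
np.set_printoptions(precision=4,suppress=True)
for n in ("scene","top"):
    cv2.imwrite(f"pics/{n}0.png",cv2.cvtColor(cams.camera(n),cv2.COLOR_RGB2BGR)); print(n,cams.camera_params(n))
print("wrist",cams.camera_params("wrist"))
print(manip.get_obs())
E
```

```text
pics
scene {'fx': 476.49524848261774, 'fy': 476.49524848261774, 'cx': 251.0287240253241, 'cy': 190.613753341531, 'xyz': array([-0.1815, -1.3128,  0.7098]), 'rotation': array([ 0.5193, -0.1522, -0.2294,  0.809 ])}
top {'fx': 401.81330494392466, 'fy': 401.81330494392466, 'cx': 249.2480721157888, 'cy': 187.6171118155602, 'xyz': array([ 0.3381, -0.0889,  1.1934]), 'rotation': array([-0.0684,  0.0765,  0.7504, -0.6529])}
wrist {'fx': 297.31837418470946, 'fy': 297.31837418470946, 'cx': 253.51217122450456, 'cy': 186.3592664778599, 'xyz': array([ 0.3168, -0.5426,  0.3738]), 'rotation': array([-0.1287,  0.0864, -0.5444,  0.8244])}
{'clock': 0.1, 'joint_pos': array([ 1.1434,  0.3328, -0.0647,  1.4608,  0.0216,  1.3499, -0.0885]), 'joint_velocities': array([-0.0006, -0.0014, -0.0001, -0.0029,  0.0007, -0.0006, -0.0001]), 'tau': array([  0.0022, -62.674 ,   0.0495, -39.2428,   0.0163,   0.0069,
         0.    ]), 'position': array([ 0.246 , -0.5742,  0.2068]), 'ee_rot': array([ 0.8348, -0.5505, -0.0005, -0.0003]), 'ft_force': array([-0.8663,  0.6844,  0.4193]), 'torque': array([-0.0192, -0.0265,  0.0101]), 'grip_width': 0.9990089902800038}
```

View pics/scene0.png

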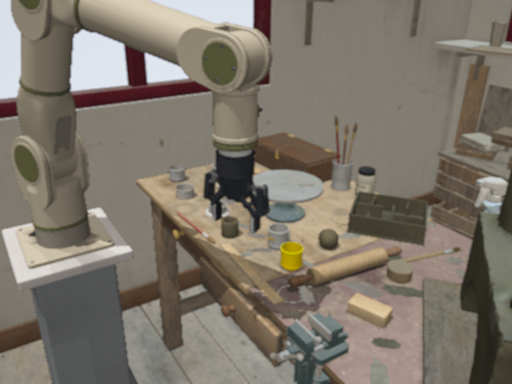

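View pics/top0.png

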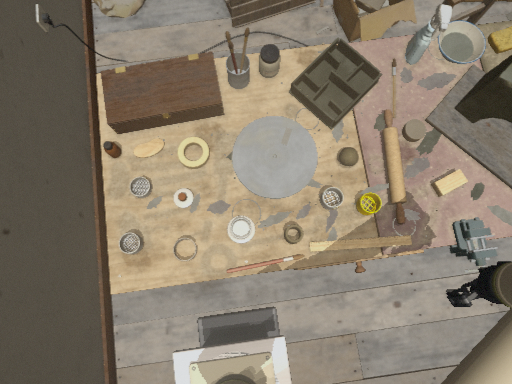

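The top view shows the pan at (240,229) and the cover at about (183,198). The mesh sieves are at (141,187), (131,242) and (331,198), and the yellow one at (371,204) is not meant. The cutter is at (186,247), the clay tube at (293,233) and the tape at (193,152). I'll enlarge to tell the sieves apart.

```bash
cat > h.py <<'E'
from workcell import manip, cams
import cv2, numpy as np
from scipy.spatial.transform import Rotation as R
np.set_printoptions(precision=4,suppress=True)
def ray(p,u,v):
    d=np.array([(u-p['cx'])/p['fx'],-(v-p['cy'])/p['fy'],-1.0])
    return R.from_quat(p['rotation']).apply(d)
def px2w(p,u,v,z):
    d=ray(p,u,v); return p['xyz']+d*(z-p['xyz'][2])/d[2]
def w2px(p,X):
    c=R.from_quat(p['rotation']).inv().apply(np.asarray(X)-p['xyz'])
    return np.array([p['cx']-p['fx']*c[...,0]/c[...,2],p['cy']+p['fy']*c[...,1]/c[...,2]]).T
def snap(n,name):
    p=cams.camera_params(n); im=cv2.cvtColor(cams.camera(n),cv2.COLOR_RGB2BGR); cv2.imwrite(f"pics/{name}.png",im); return p,im
E
python3 - <<'E'
from h import *
im=cv2.imread("pics/top0.png"); 
a=cv2.resize(im[140:265,115:385],None,fx=2.95,fy=2.95,interpolation=cv2.INTER_CUBIC)
s=cv2.imread("pics/scene0.png"); b=cv2.resize(s[160:240,160:310],(796,424)[:2] and (420,224),interpolation=cv2.INTER_CUBIC)
c=np.zeros((a.shape[0]+224,a.shape[1],3),np.uint8); c[:a.shape[0]]=a; c[a.shape[0]:,:420]=b
cv2.imwrite("pics/crop1.png",c); print(c.shape)
p=cams.camera_params("top")
for n,u,v,z in [("A",141,187,.04),("B",131,242,.04),("C",331,198,.05),("yel",371,204,.057),("cover",183,198,.03),("pan",240,229,.03),("cut",186,247,.035),("tube",293,233,.05),("tape",193,152,.024)]: print(n,px2w(p,u,v,z))
E
```

```text
(593, 796, 3)
A [0.6226 0.1954 0.04  ]
B [0.4665 0.237  0.04  ]
C [ 0.5116 -0.3485  0.05  ]
yel [ 0.4775 -0.4572  0.057 ]
cover [0.5749 0.0781 0.03  ]
pan [ 0.4613 -0.0759  0.03  ]
cut [0.4311 0.0838 0.035 ]
tube [ 0.4271 -0.2237  0.05  ]
tape [0.7129 0.0341 0.024 ]
```

View pics/crop1.png

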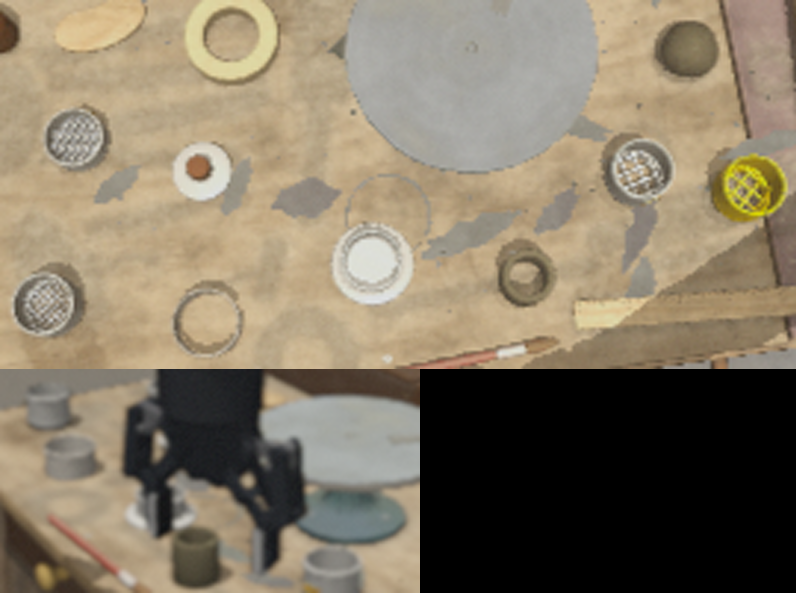

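```bash
cat >> h.py <<'E'
def tool():
    o=manip.get_obs(); return np.array(o['position']),R.from_quat(o['ee_rot']),o
def go(x,y,z,yaw=0.):
    # shift in tool axes to reach TCP xyz pointing down, tool x at yaw (deg) in world
    P,Rt,o=tool(); d=Rt.inv().apply(np.array([x,y,z])-P)
    Rg=R.from_euler('z',yaw,degrees=True)*R.from_euler('x',180,degrees=True)
    t=(Rt.inv()*Rg).as_rotvec(degrees=True)
    print(f"clk {o['clock']:.2f} TCP {P} F {np.array(o['ft_force'])} w {o['grip_width']*85.4:.1f}mm"); print("turn",t.round(2),"shift mm",(d*1000).round(1))
E
python3 - <<'E'
from h import *
P,Rt,o=tool(); p=cams.camera_params('wrist')
print("cam in tool",Rt.inv().apply(p['xyz']-P), (Rt.inv()*R.from_quat(p['rotation'])).as_matrix())
print("axis hits", Rt.inv().apply(px2w(p,256,192,0.0)-P))
go(0.5,-0.30,0.25); go(0.54,0.13,0.25)
t=cams.camera_params('top'); s=cams.camera_params('scene')
print(w2px(s,np.array([[.6226,.1954,.03],[.4665,.237,.03],[.575,.078,.02],[.461,-.076,.03]])))
E
```

```text
cam in tool [-0.0013 -0.0775 -0.167 ] [[ 1.      0.0012  0.0015]
 [ 0.0016 -0.9519 -0.3063]
 [ 0.001   0.3063 -0.9519]]
axis hits [0.0014 0.0506 0.2068]
clk 0.10 TCP [ 0.246  -0.5742  0.2068] F [-0.8663  0.6844  0.4193] w 85.3mm
turn [ -0.04   0.07 -66.81] shift mm [-152.  -341.4  -43. ]
clk 0.10 TCP [ 0.246  -0.5742  0.2068] F [-0.8663  0.6844  0.4193] w 85.3mm
turn [ -0.04   0.07 -66.81] shift mm [-531.5 -547.5  -42.5]
[[219.4986 167.5921]
 [177.6075 171.9501]
 [223.485  182.9816]
 [215.6435 203.6522]]
```

Call:
move_arm(
  moves=[
    [0,0,-66.8,-0.152,-0.341,-0.043,0.0854],
    [0,0,-66.8,-0.152,-0.341,-0.043,0.0854],
    [0,0,-66.8,-0.152,-0.341,-0.043,0.0854],
    [0,0,-66.8,-0.152,-0.341,-0.043,0.0854],
    [0,0,-66.8,-0.152,-0.341,-0.043,0.0854],
    [0,0,-66.8,-0.152,-0.341,-0.043,0.0854],
    [0,0,-66.8,-0.152,-0.341,-0.043,0.0854],
    [0,0,-66.8,-0.152,-0.341,-0.043,0.0854],
    [0,0,-66.8,-0.152,-0.341,-0.043,0.0854],
    [0,0,-66.8,-0.152,-0.341,-0.043,0.0854],
  ],
)

```text
clock: 1.1
position: [0.4996, -0.3003, 0.2501]
ee_rot: [1.0, -0.0, -0.0, -0.0]
ft_force: [0.1, -1.2, -0.9]
grip_width: 1.001
```

Call:
move_arm(
  moves=[
    [0,0,0,0.04,-0.43,0,0.0854],
    [0,0,0,0.04,-0.43,0,0.0854],
    [0,0,0,0.04,-0.43,0,0.0854],
    [0,0,0,0.04,-0.43,0,0.0854],
    [0,0,0,0.04,-0.43,0,0.0854],
    [0,0,0,0.04,-0.43,0,0.0854],
    [0,0,0,0.04,-0.43,0,0.0854],
    [0,0,0,0.04,-0.43,0,0.0854],
    [0,0,0,0.04,-0.43,0,0.0854],
    [0,0,0,0.04,-0.43,0,0.0854],
  ],
)

```text
clock: 2.1
position: [0.5391, 0.1334, 0.2502]
ee_rot: [1.0, 0.002, -0.0, -0.001]
ft_force: [-0.4, -0.1, -0.2]
grip_width: 1.002
```

```bash
python3 - <<'E'
from h import *
p,im=snap('wrist','w1'); cv2.imwrite('pics/w1b.png',cv2.resize(im,(800,600),interpolation=cv2.INTER_CUBIC)); go(.54,.13,.25)
s=800/512
for n,X in dict(A=[.6226,.1954,.03],B=[.4665,.237,.03],cov=[.575,.078,.03],pan=[.461,-.076,.03]).items(): print(n,w2px(p,np.array(X))*s)
E
```

```text
clk 2.15 TCP [0.5395 0.1303 0.25  ] F [ 1.128  -0.5625 -0.1475] w 85.3mm
turn [-0.01  0.05  0.04] shift mm [0.5 0.3 0. ]
A [502.2939 165.4892]
B [305.518 109.771]
cov [438.8349 303.1212]
pan [318.1794 450.9126]
```

View pics/w1b.png

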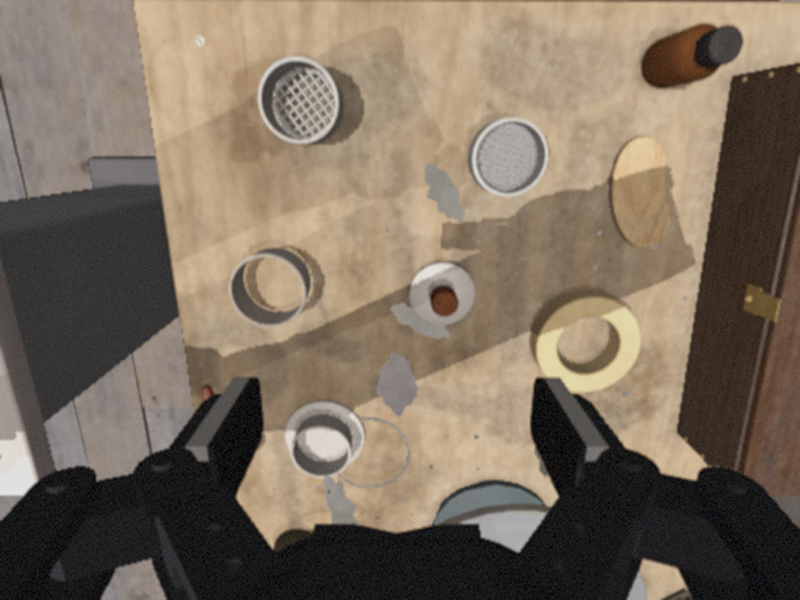

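Here (510,156) is A with the close gauze, so it is the fine sieve. (300,100) is B with wire mesh, so medium. The cover with its knob is at (442,293), the pan at (325,439) and the cutter ring at (270,287). I'll refine the positions from this view and hover over A.

```bash
cat >> h.py <<'E'
def loc(p,u,v,z,s=1.5625): return px2w(p,(u+.5)/s-.5,(v+.5)/s-.5,z)
E
python3 - <<'E'
from h import *
p=cams.camera_params('wrist')
A=loc(p,509.5,156.5,.037)
print("A",A,"B",loc(p,299.5,100.5,.047),"cov",loc(p,442.5,293.5,.014),"pan",loc(p,325,439.5,.03)); go(A[0],A[1],.13)
E
```

```text
A [0.6266 0.1991 0.037 ] B [0.4661 0.2393 0.047 ] cov [0.5796 0.0785 0.014 ] pan [ 0.4679 -0.0659  0.03  ]
clk 2.15 TCP [0.5395 0.1303 0.25  ] F [ 1.128  -0.5625 -0.1475] w 85.3mm
turn [-0.01  0.05  0.04] shift mm [ 87.2 -68.7 120. ]
```

Call:
move_arm(
  moves=[
    [0,0,0,0.087,-0.069,0.12,0.0854],
    [0,0,0,0.087,-0.069,0.12,0.0854],
    [0,0,0,0.087,-0.069,0.12,0.0854],
    [0,0,0,0.087,-0.069,0.12,0.0854],
    [0,0,0,0.087,-0.069,0.12,0.0854],
    [0,0,0,0.087,-0.069,0.12,0.0854],
  ],
)

```text
clock: 2.75
position: [0.6273, 0.1967, 0.1318]
ee_rot: [1.0, -0.001, 0.001, 0.0]
ft_force: [0.1, -0.2, 0.3]
grip_width: 1.003
```

```bash
python3 - <<'E'
from h import *
p,im=snap('wrist','w2'); cv2.imwrite('pics/w2b.png',cv2.resize(im,(800,600),interpolation=cv2.INTER_CUBIC)); go(.6266,.1991,.13)
P,_,_=tool(); print(w2px(p,np.array([P[0],P[1],.037]))*1.5625)
E
```

```text
clk 2.80 TCP [0.6275 0.1969 0.1326] F [ 0.7626 -0.4451  0.932 ] w 85.2mm
turn [ 0.03 -0.15 -0.13] shift mm [-0.9 -2.2  2.6]
[399.0488 283.2948]
```

View pics/w2b.png

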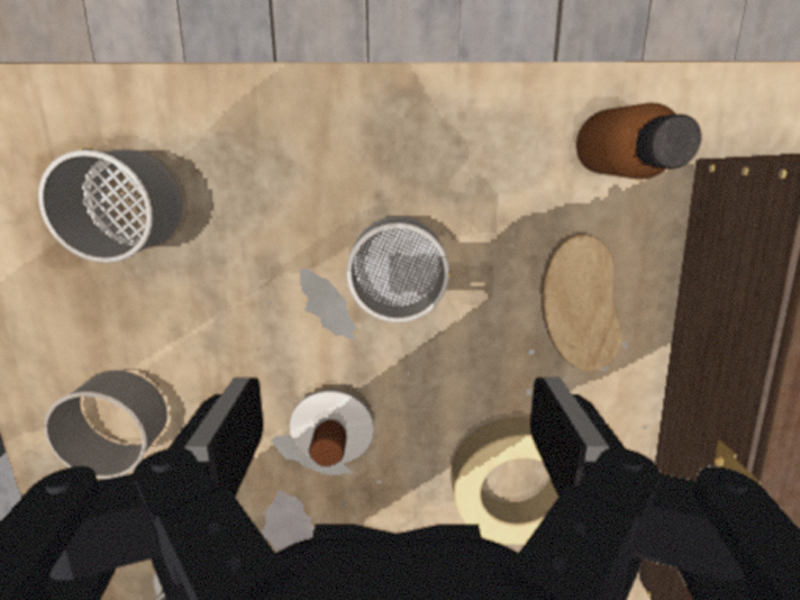

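```bash
python3 - <<'E'
from h import *
p=cams.camera_params('wrist')
print("A",loc(p,398,271.5,.037),"B",loc(p,97,205.5,.047),"cov",loc(p,331.5,431.5,.014),"cutter",loc(p,96.5,433,.035)); print({k:v for k,v in p.items() if k not in('xyz','rotation')})
go(.627,.203,.09)
E
```

```text
A [0.6271 0.2042 0.037 ] B [0.4651 0.2445 0.047 ] cov [0.5793 0.0797 0.014 ] cutter [0.4272 0.0938 0.035 ]
{'fx': 297.31837418470946, 'fy': 297.31837418470946, 'cx': 253.51217122450456, 'cy': 186.3592664778599}
clk 2.80 TCP [0.6275 0.1969 0.1326] F [ 0.7626 -0.4451  0.932 ] w 85.2mm
turn [ 0.03 -0.15 -0.13] shift mm [-0.6 -6.2 42.6]
```

Call:
move_arm(
  moves=[
    [0,0,0,0.0,-0.005,0.05,0.0854],
    [0,0,0,0.0,-0.005,0.08,0.0854],
    [0,0,0,0,-0.005,0.08,0.0854],
    [0,0,0,0,-0.005,0.08,0.0854],
    [0,0,0,0,-0.005,0.08,0.0854],
  ],
)

```text
clock: 3.3
position: [0.6285, 0.2036, 0.0539]
ee_rot: [1.0, -0.001, 0.002, -0.0]
ft_force: [-1.0, 0.7, 1.0]
grip_width: 0.998
```

```bash
sed -i 's/; return p,im/; np.savez(f"pics\/{name}",**p); return p,im/' h.py; cat >> h.py <<'E'
def P_(name): return dict(np.load(f"pics/{name}.npz"))
def big(n,name):
    p,im=snap(n,name); cv2.imwrite(f'pics/{name}b.png',cv2.resize(im,(800,600),interpolation=cv2.INTER_CUBIC)); return p
E
python3 - <<'E'
from h import *
p=big('wrist','w3'); go(.627,.2035,.006)
P,_,_=tool(); print(w2px(p,np.array([P[0],P[1],.037]))*1.5625)
E
```

```text
clk 3.35 TCP [0.6284 0.2037 0.0536] F [-0.2863  0.1017  0.6825] w 85.3mm
turn [-0.05 -0.24 -0.05] shift mm [-1.6  0.2 47.6]
[399.3982 336.146 ]
```

View pics/w3b.png

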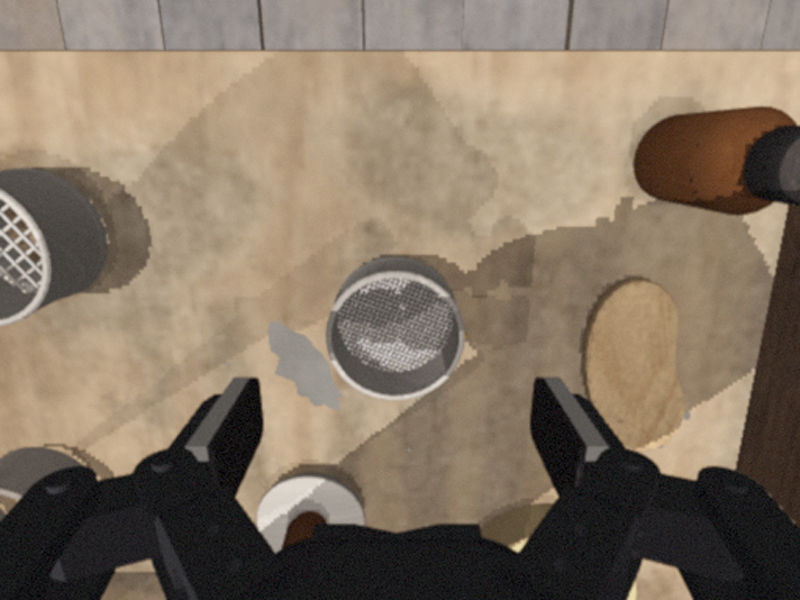

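Call:
move_arm(
  moves=[
    [0,0,0,-0.002,0.0,0.025,0.0854],
    [0,0,0,-0.002,0.0,0.047,0.0854],
    [0,0,0,-0.002,0.0,0.047,0.0854],
    [0,0,0,-0.002,0.0,0.047,0.0854],
  ],
)

```text
clock: 3.75
position: [0.6255, 0.2037, 0.0051]
ee_rot: [1.0, -0.0, 0.001, -0.0]
ft_force: [-0.5, 0.7, 0.4]
grip_width: 1.003
```

Call:
move_arm(
  moves=[
    [0,0,0,0,0,0,0.05],
    [0,0,0,0,0,0,0.05],
    [0,0,0,0,0,0,0.05],
    [0,0,0,0,0,0,0.05],
    [0,0,0,0,0,0,0.05],
    [0,0,0,0,0,0,0.05],
  ],
  grip_force=30,
)

```text
clock: 4.35
position: [0.6259, 0.2039, 0.0058]
ee_rot: [1.0, -0.0, 0.001, -0.0]
ft_force: [-2.6, -1.5, 8.6]
grip_width: 0.686
```

```bash
python3 - <<'E'
from h import *
p=big('wrist','w4'); go(.468,-.063,.13)
P,_,_=tool(); print(w2px(p,np.array([P[0],P[1],.037]))*1.5625)
E
```

```text
clk 4.40 TCP [0.6259 0.2039 0.0058] F [-2.5341 -1.0816  8.989 ] w 58.7mm
turn [-0.03 -0.15 -0.01] shift mm [-157.5  266.9 -124.7]
[401.0029 394.0876]
```

View pics/w4b.png

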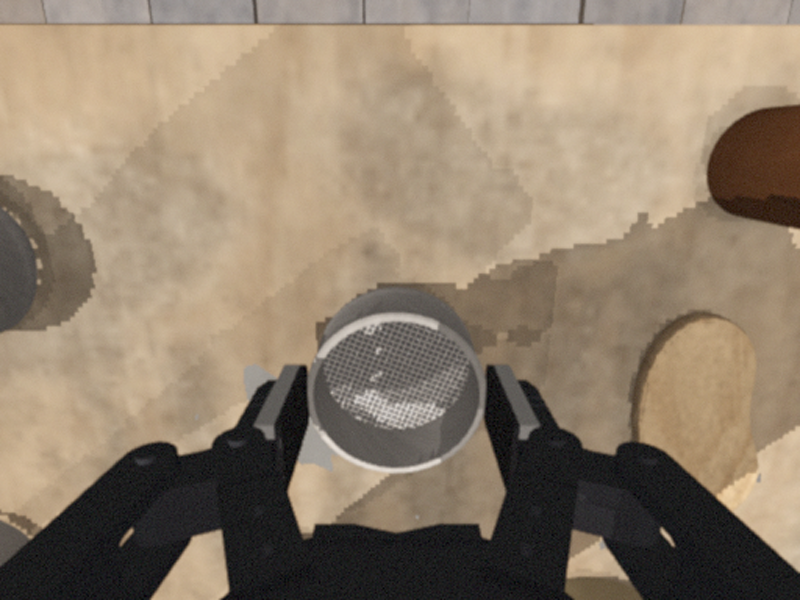

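Call:
move_arm(
  moves=[
    [0,0,0,0,0,-0.03,0.05],
    [0,0,0,0,0,-0.08,0.05],
    [0,0,0,0,0,-0.13,0.05],
    [0,0,0,-0.02,0.045,-0.155,0.05],
    [0,0,0,-0.039,0.09,-0.155,0.05],
    [0,0,0,-0.058,0.135,-0.155,0.05],
    [0,0,0,-0.077,0.18,-0.155,0.05],
    [0,0,0,-0.096,0.225,-0.155,0.05],
    [0,0,0,-0.115,0.27,-0.155,0.05],
    [0,0,0,-0.134,0.315,-0.155,0.05],
  ],
  grip_force=30,
)

```text
clock: 5.4
position: [0.4899, -0.1132, 0.1595]
ee_rot: [1.0, -0.0, 0.001, 0.0]
ft_force: [1.0, -1.2, -0.4]
grip_width: 0.679
```

Call:
move_arm(
  moves=[
    [0,0,0,-0.024,0.039,0,0.05],
    [0,0,0,-0.024,0.039,0,0.05],
    [0,0,0,-0.024,0.039,0,0.05],
    [0,0,0,-0.024,0.039,0,0.05],
    [0,0,0,-0.024,0.039,0,0.05],
  ],
)

```text
clock: 5.9
position: [0.4675, -0.1491, 0.1588]
ee_rot: [1.0, 0.001, 0.0, -0.0]
ft_force: [-0.3, -0.0, -0.7]
grip_width: 0.683
```

```bash
python3 - <<'E'
from h import *
p=big('wrist','w5'); go(.468,-.063,.13)
P,_,_=tool(); print(w2px(p,np.array([P[0],P[1],P[2]+.031]))*1.5625)
E
```

```text
clk 5.95 TCP [ 0.4674 -0.1492  0.1586] F [-0.2987  0.5215 -0.7144] w 58.4mm
turn [-0.01 -0.02  0.13] shift mm [  0.8 -86.2  28.7]
[400.4823 393.9585]
```

View pics/w5b.png

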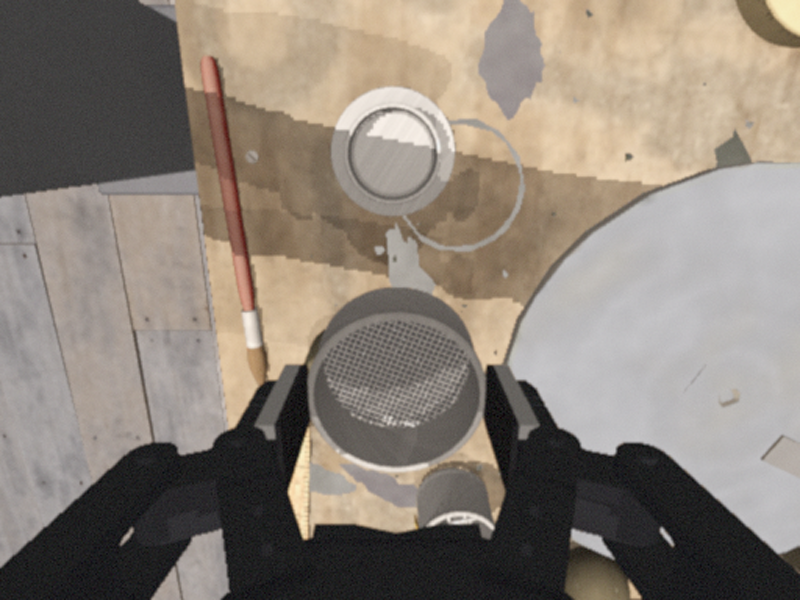

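```bash
python3 - <<'E'
from h import *
p=P_('w5')
print(loc(p,393,153,.03),loc(p,393,152,.004))
def proj(c,r,z):
    a=np.linspace(0,2*np.pi,72); q=(w2px(p,np.c_[c[0]+r*np.cos(a),c[1]+r*np.sin(a),0*a+z])+.5)*1.5625-.5
    return [q[:,0].min(),q[:,0].max(),q[:,1].min(),q[:,1].max()]
for r,z in((.0275,.03),(.03,.03),(.041,.004)):
  c=loc(p,393,153,.03); print(r,z,np.round(proj(c,r,z),1))
E
```

```text
[ 0.4638 -0.0759  0.03  ] [ 0.4636 -0.0757  0.004 ]
0.0275 0.03 [347.9 438.1 104.6 198.7]
0.03 0.03 [343.8 442.2 100.  202.7]
0.041 0.004 [331.4 455.1  85.  214.1]
```

Call:
move_arm(
  moves=[
    [0,0,0,-0.002,-0.05,0,0.05],
    [0,0,0,-0.0025,-0.072,0.03,0.05],
    [0,0,0,-0.0025,-0.072,0.08,0.05],
    [0,0,0,-0.0025,-0.072,0.115,0.05],
    [0,0,0,-0.0025,-0.072,0.115,0.05],
    [0,0,0,-0.0025,-0.072,0.115,0.05],
    [0,0,0,-0.0025,-0.072,0.115,0.05],
  ],
)

```text
clock: 6.65
position: [0.466, -0.0785, 0.0456]
ee_rot: [1.0, 0.0, 0.001, 0.0]
ft_force: [0.1, 0.8, -0.8]
grip_width: 0.683
```

```bash
python3 - <<'E'
from h import *
go(.465,-.077,.0268)
p=big('wrist','w6')
E
```

```text
clk 6.65 TCP [ 0.466  -0.0785  0.0456] F [ 0.0534  0.8453 -0.7769] w 58.3mm
turn [ 0.04 -0.17  0.01] shift mm [-1.  -1.5 18.8]
```

View pics/w6b.png

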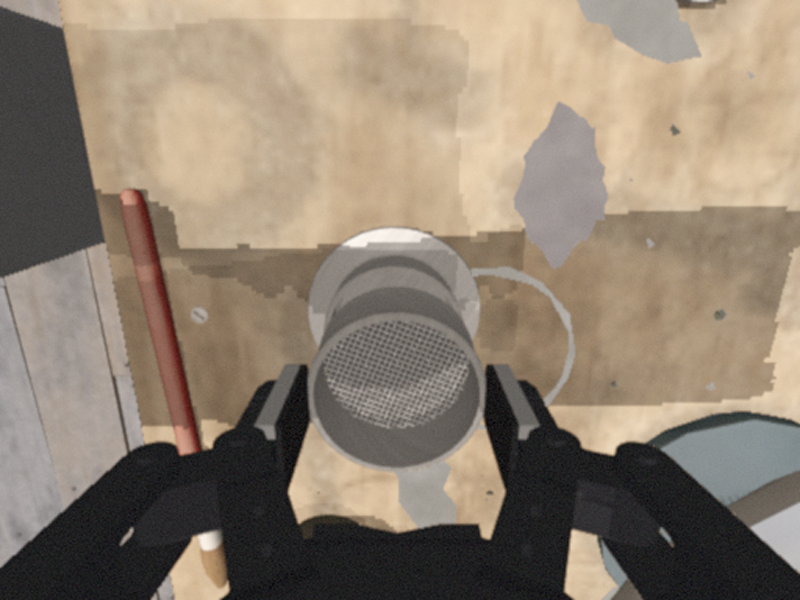

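```bash
cat >> h.py <<'E'
def ext(p,c,r,z):
    a=np.linspace(0,2*np.pi,180); q=(w2px(p,np.c_[c[0]+r*np.cos(a),c[1]+r*np.sin(a),0*a+z])+.5)*1.5625-.5
    return np.r_[q.min(0),q.max(0)].round(1)
E
python3 - <<'E'
from h import *
p=P_('w6')
for y in(-.0775,-.076,-.074): print(y,ext(p,(.4642,y),.041,.004))
print(loc(p,397,392,.0456+.031), ext(p,(.466,-.0785),.03,.0766))
E
```

```text
-0.0775 [310.  229.1 481.5 390.1]
-0.076 [309.9 225.8 481.7 387.5]
-0.074 [309.6 221.4 481.9 383.9]
[ 0.4645 -0.0776  0.0766] [310.6 309.  492.3 470. ]
```

Call:
move_arm(
  moves=[
    [0,0,0,-0.0005,-0.0005,0.004,0.05],
    [0,0,0,-0.0005,-0.0005,0.008,0.05],
    [0,0,0,-0.0005,-0.0005,0.01,0.05],
    [0,0,0,-0.0005,-0.0005,0.012,0.05],
    [0,0,0,-0.0005,-0.0005,0.014,0.05],
    [0,0,0,-0.0005,-0.0005,0.015,0.05],
    [0,0,0,-0.0005,-0.0005,0.016,0.05],
    [0,0,0,-0.0005,-0.0005,0.016,0.05],
  ],
)

```text
clock: 7.5
position: [0.4639, -0.0779, 0.0275]
ee_rot: [1.0, 0.0, 0.0, -0.0]
ft_force: [0.6, 1.3, -1.1]
grip_width: 0.682
```

Call:
move_arm(
  moves=[
    [0,0,0,0,0,0.0005,0.05],
    [0,0,0,0,0,0.001,0.05],
    [0,0,0,0,0,0.0015,0.05],
    [0,0,0,0,0,0.0015,0.05],
  ],
)

```text
clock: 7.9
position: [0.464, -0.0775, 0.0267]
ee_rot: [1.0, 0.0, 0.0, 0.0]
ft_force: [-3.7, 4.3, 11.5]
grip_width: 0.687
```

Call:
move_arm(
  moves=[
    [0,0,0,0,0,0,0.075],
    [0,0,0,0,0,0,0.08],
    [0,0,0,0,0,0,0.0854],
    [0,0,0,0,0,0,0.0854],
    [0,0,0,0,0,-0.02,0.0854],
    [0,0,0,0,0,-0.06,0.0854],
    [0,0,0,0,0,-0.105,0.0854],
    [0,0,0,0,0,-0.105,0.0854],
  ],
)

```text
clock: 8.7
position: [0.467, -0.0783, 0.1364]
ee_rot: [1.0, -0.0, 0.004, 0.001]
ft_force: [0.7, -0.3, -0.5]
grip_width: 0.999
```

```bash
python3 - <<'E'
from h import *
p=big('wrist','w7'); go(.466,.2435,.10)
# apparent centre of the nested sieve if home: rim z=.058
P,_,_=tool(); print(ext(p,(.464,-.0775),.03,.058))
E
```

```text
clk 8.75 TCP [ 0.4656 -0.0785  0.1337] F [ 0.3362 -0.0691  0.1904] w 85.3mm
turn [ 0.12 -0.29 -0.03] shift mm [   0.1 -322.    33. ]
[338.6 237.3 446.9 340.5]
```

View pics/w7b.png

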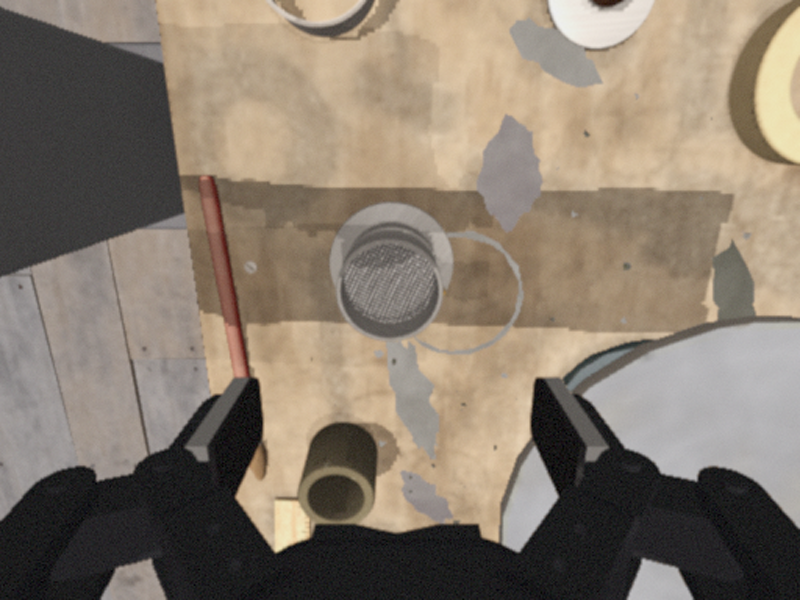

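The fine sieve is nested with its rim at (336–443, 237–341), against (339–447, 237–340) predicted for home. Next is the medium sieve.

Call:
move_arm(
  moves=[
    [0,0,0,0,-0.322,0,0.0854],
    [0,0,0,0,-0.322,0,0.0854],
    [0,0,0,0,-0.322,0,0.0854],
    [0,0,0,0,-0.322,0,0.0854],
    [0,0,0,0,-0.322,0.0,0.0854],
    [0,0,0,0,-0.322,0.0,0.0854],
    [0,0,0,0,-0.322,0.035,0.0854],
    [0,0,0,0,-0.322,0.065,0.0854],
    [0,0,0,0,-0.322,0.065,0.0854],
    [0,0,0,0,-0.322,0.065,0.0854],
  ],
)

```text
clock: 9.75
position: [0.4634, 0.2435, 0.0657]
ee_rot: [1.0, -0.0, -0.001, 0.0]
ft_force: [-0.5, -0.3, 0.5]
grip_width: 0.996
```

```bash
python3 - <<'E'
from h import *
go(.466,.2435,.016)
p=big('wrist','w8')
P,_,_=tool(); print(ext(p,P,.03,.047))
E
```

```text
clk 9.75 TCP [0.4634 0.2435 0.0657] F [-0.5394 -0.3197  0.45  ] w 85.1mm
turn [ 0.03  0.11 -0.02] shift mm [ 2.7 -0.1 49.7]
[332.8 267.4 471.6 395.8]
```

View pics/w8b.png

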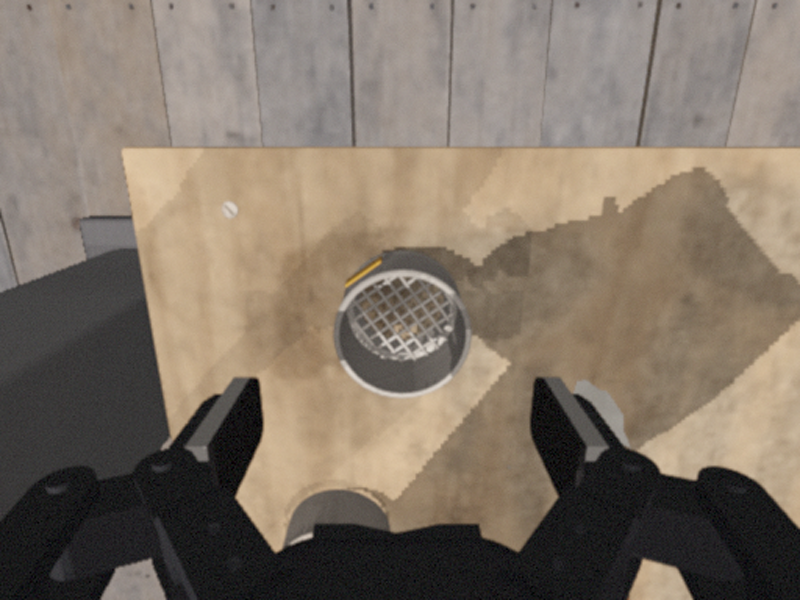

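Call:
move_arm(
  moves=[
    [0,0,0,0.001,0.0015,0.025,0.0854],
    [0,0,0,0.001,0.0015,0.05,0.0854],
    [0,0,0,0.001,0.0015,0.0515,0.0854],
    [0,0,0,0.001,0.0015,0.0515,0.0854],
  ],
)

```text
clock: 10.2
position: [0.4655, 0.2424, 0.0158]
ee_rot: [1.0, -0.001, 0.0, -0.0]
ft_force: [0.1, 0.5, -0.2]
grip_width: 1.002
```

Call:
move_arm(
  moves=[
    [0,0,0,0,0,0,0.05],
    [0,0,0,0,0,0,0.05],
    [0,0,0,0,0,0,0.05],
    [0,0,0,0,0,0,0.05],
    [0,0,0,0,0,0,0.05],
    [0,0,0,0,0,0,0.05],
  ],
  grip_force=30,
)

```text
clock: 10.8
position: [0.4658, 0.2429, 0.0165]
ee_rot: [1.0, -0.0, 0.001, 0.0]
ft_force: [-2.5, -3.2, 12.9]
grip_width: 0.683
```

```bash
python3 - <<'E'
from h import *
go(.464,-.0775,.16)
p,im=snap('wrist','w9'); P,_,_=tool(); e=ext(p,P,.03,.047); print(e)
# edge profiles down the centre column and across the centre row, to read the rim of the held sieve
g=cv2.cvtColor(cv2.resize(im,(800,600),interpolation=cv2.INTER_CUBIC),cv2.COLOR_BGR2GRAY)
g4=cv2.cvtColor(cv2.resize(cv2.imread('pics/w4.png'),(800,600),interpolation=cv2.INTER_CUBIC),cv2.COLOR_BGR2GRAY)
for G in (g4,g): print(G[300:330:2,398].tolist(), G[456:486:2,398].tolist())
E
```

```text
clk 10.80 TCP [0.4658 0.2429 0.0165] F [-2.5274 -3.2035 12.945 ] w 58.3mm
turn [ 0.   -0.14 -0.  ] shift mm [  -1.4  320.4 -143.5]
[310.6 308.3 491.8 469. ]
[92, 92, 89, 90, 86, 86, 121, 167, 184, 194, 178, 112, 84, 102, 93] [96, 94, 92, 94, 89, 108, 185, 216, 182, 130, 121, 123, 125, 132, 139]
[92, 87, 85, 86, 125, 180, 191, 200, 185, 126, 109, 118, 112, 128, 125] [89, 89, 89, 103, 167, 214, 206, 181, 180, 181, 180, 184, 186, 192, 194]
```

Call:
move_arm(
  moves=[
    [0,0,0,0,0,-0.03,0.05],
    [0,0,0,0,0,-0.07,0.05],
    [0,0,0,0,0,-0.11,0.05],
    [0,0,0,0,0.045,-0.11,0.05],
    [0,0,0,0,0.09,-0.11,0.05],
    [0,0,0,0,0.135,-0.11,0.05],
    [0,0,0,0,0.18,-0.11,0.05],
    [0,0,0,0,0.225,-0.11,0.05],
    [0,0,0,0,0.27,-0.11,0.05],
    [0,0,0,0,0.3,-0.11,0.05],
  ],
)

```text
clock: 11.85
position: [0.4645, -0.0609, 0.1253]
ee_rot: [1.0, -0.001, 0.001, 0.001]
ft_force: [0.9, 0.6, -1.3]
grip_width: 0.678
```

Call:
move_arm(
  moves=[
    [0,0,0,-0.001,0.0217,0,0.05],
    [0,0,0,-0.001,0.0217,0.015,0.05],
    [0,0,0,-0.001,0.0217,0.033,0.05],
    [0,0,0,-0.001,0.0217,0.033,0.05],
    [0,0,0,-0.001,0.0217,0.033,0.05],
    [0,0,0,-0.001,0.0217,0.033,0.05],
  ],
)

```text
clock: 12.45
position: [0.4645, -0.0791, 0.0927]
ee_rot: [1.0, 0.0, 0.001, 0.0]
ft_force: [-0.2, -0.3, -1.0]
grip_width: 0.678
```

```bash
python3 - <<'E'
from h import *
go(.464,-.0788,.0655)
E
```

```text
clk 12.45 TCP [ 0.4645 -0.0791  0.0927] F [-0.2333 -0.3307 -0.9749] w 57.9mm
turn [ 0.03 -0.09  0.02] shift mm [-0.5 -0.3 27.2]
```

Call:
move_arm(
  moves=[
    [0,0,0,-0.0005,0,0.008,0.05],
    [0,0,0,-0.0005,0,0.013,0.05],
    [0,0,0,-0.0005,0,0.016,0.05],
    [0,0,0,-0.0005,0,0.018,0.05],
    [0,0,0,-0.0005,0,0.02,0.05],
    [0,0,0,-0.0005,0,0.022,0.05],
    [0,0,0,-0.0005,0,0.0235,0.05],
    [0,0,0,-0.0005,0,0.0245,0.05],
    [0,0,0,-0.0005,0,0.025,0.05],
    [0,0,0,-0.0005,0,0.025,0.05],
  ],
)

```text
clock: 13.45
position: [0.4633, -0.0792, 0.0665]
ee_rot: [1.0, -0.0, 0.0, 0.0]
ft_force: [-0.2, -0.2, -2.3]
grip_width: 0.677
```

Call:
move_arm(
  moves=[
    [0,0,0,0,0,0.0005,0.05],
    [0,0,0,0,0,0.001,0.05],
    [0,0,0,0,0,0.0015,0.05],
    [0,0,0,0,0,0.0015,0.05],
  ],
)

```text
clock: 13.85
position: [0.4635, -0.0792, 0.0656]
ee_rot: [1.0, -0.0, 0.0, 0.0]
ft_force: [-2.7, 0.9, 6.4]
grip_width: 0.683
```

Call:
move_arm(
  moves=[
    [0,0,0,0,0,0,0.075],
    [0,0,0,0,0,0,0.08],
    [0,0,0,0,0,0,0.0854],
    [0,0,0,0,0,0,0.0854],
    [0,0,0,0,0,-0.02,0.0854],
    [0,0,0,0,0,-0.06,0.0854],
    [0,0,0,0,0,-0.09,0.0854],
    [0,0,0,0,0,-0.09,0.0854],
  ],
)

```text
clock: 14.65
position: [0.4656, -0.0794, 0.1589]
ee_rot: [1.0, -0.0, 0.003, 0.001]
ft_force: [0.1, 0.1, 0.2]
grip_width: 1.001
```

```bash
python3 - <<'E'
from h import *
p,im=snap('wrist','w10'); print(ext(p,(.4635,-.0785),.03,.096)); go(.513,-.35,.08)
E
```

```text
[337.2 243.3 452.1 352.1]
clk 14.70 TCP [ 0.4645 -0.0795  0.1567] F [ 0.586   0.0324 -0.0683] w 85.4mm
turn [ 0.09 -0.2  -0.02] shift mm [ 48.4 270.4  77.3]
```

Call:
move_arm(
  moves=[
    [0,0,0,0.009,0.045,0,0.0854],
    [0,0,0,0.018,0.09,0,0.0854],
    [0,0,0,0.027,0.135,0,0.0854],
    [0,0,0,0.036,0.18,0,0.0854],
    [0,0,0,0.045,0.225,0,0.0854],
    [0,0,0,0.049,0.271,0,0.0854],
    [0,0,0,0.049,0.271,0.04,0.0854],
    [0,0,0,0.049,0.271,0.075,0.0854],
    [0,0,0,0.049,0.271,0.075,0.0854],
    [0,0,0,0.049,0.271,0.075,0.0854],
  ],
)

```text
clock: 15.7
position: [0.512, -0.3496, 0.0797]
ee_rot: [1.0, 0.0, -0.001, -0.001]
ft_force: [1.3, -0.4, 1.5]
grip_width: 0.997
```

```bash
python3 - <<'E'
from h import *
go(.513,-.35,.08)
p=big('wrist','w11')
P,_,_=tool(); print(ext(p,P,.03,.057))
E
```

```text
clk 15.70 TCP [ 0.512  -0.3496  0.0797] F [ 1.275  -0.363   1.4826] w 85.2mm
turn [-0.07  0.08  0.03] shift mm [ 1.   0.4 -0.3]
[334.1 266.6 470.2 392.8]
```

View pics/w11b.png

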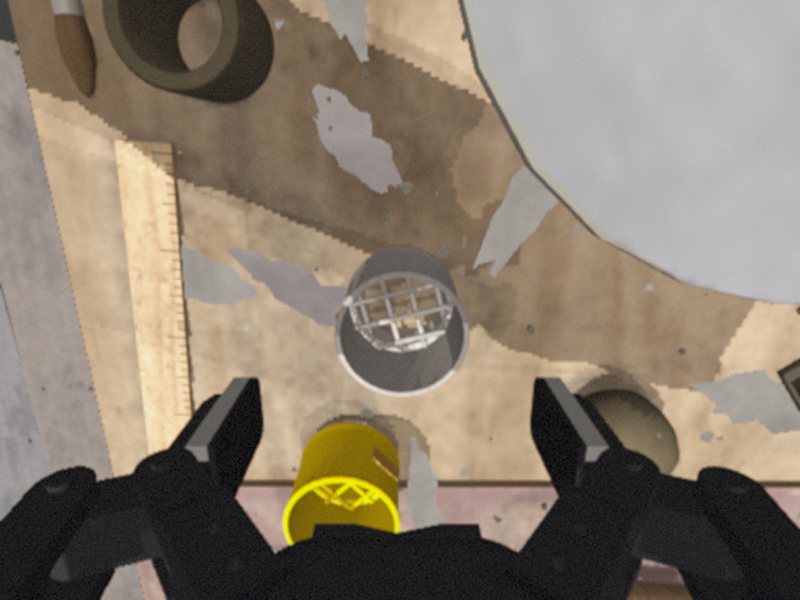

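(402,332) is the grey coarse-mesh sieve, the one meant. The yellow lookalike at (342,515) is left alone. I'll grasp the grey one.

Call:
move_arm(
  moves=[
    [0,0,0,0.001,0.0015,0.025,0.0854],
    [0,0,0,0.001,0.0015,0.05,0.0854],
    [0,0,0,0.001,0.0015,0.0545,0.0854],
    [0,0,0,0.001,0.0015,0.0545,0.0854],
  ],
)

```text
clock: 16.15
position: [0.5138, -0.3518, 0.0267]
ee_rot: [1.0, 0.0, 0.0, 0.0]
ft_force: [-0.2, -0.3, 0.2]
grip_width: 1.0
```

Call:
move_arm(
  moves=[
    [0,0,0,0,0,0,0.05],
    [0,0,0,0,0,0,0.05],
    [0,0,0,0,0,0,0.05],
    [0,0,0,0,0,0,0.05],
    [0,0,0,0,0,0,0.05],
    [0,0,0,0,0,0,0.05],
  ],
  grip_force=30,
)

```text
clock: 16.75
position: [0.5131, -0.3518, 0.0257]
ee_rot: [1.0, -0.0, -0.0, 0.0]
ft_force: [-1.1, 0.2, 0.4]
grip_width: 0.586
```

```bash
python3 - <<'E'
from h import *
go(.4635,-.079,.16)
p,im=snap('wrist','w12'); P,_,_=tool(); print(ext(p,P,.03,.057))
f=lambda n:cv2.cvtColor(cv2.resize(cv2.imread(f'pics/{n}.png'),(800,600),interpolation=cv2.INTER_CUBIC),cv2.COLOR_BGR2GRAY)
for n in('w9','w12'):
    G=f(n); print(n,G[300:330:2,398].tolist(), G[456:486:2,398].tolist())
E
```

```text
clk 16.75 TCP [ 0.5131 -0.3518  0.0257] F [-1.075   0.2402  0.3771] w 50.1mm
turn [ 0.01  0.01 -0.02] shift mm [ -49.7 -272.8 -134.3]
[310.  309.  492.  470.3]
w9 [92, 87, 85, 86, 125, 180, 191, 200, 185, 126, 109, 118, 112, 128, 125] [89, 89, 89, 103, 167, 214, 206, 181, 180, 181, 180, 184, 186, 192, 194]
w12 [104, 104, 101, 101, 100, 110, 133, 137, 142, 137, 121, 103, 106, 123, 144] [100, 99, 100, 96, 123, 193, 231, 218, 195, 158, 149, 152, 149, 150, 150]
```

```bash
python3 -c "
import cv2;cv2.imwrite('pics/w12b.png',cv2.resize(cv2.imread('pics/w12.png'),(800,600),interpolation=cv2.INTER_CUBIC))"
```

```text
(no output)
```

View pics/w12b.png

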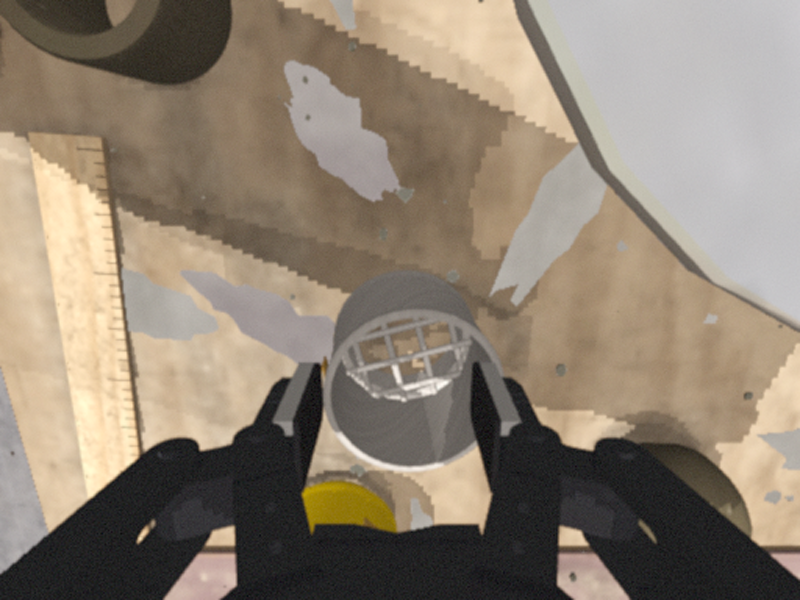

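The opening reads 50 mm, and the picture shows the rim at 325–503 with the right finger inside the wall, so this is a bad grasp. I'll back out slowly and straight up, checking whether the sieve stays on the table.

Call:
move_arm(
  moves=[
    [0,0,0,0,0,-0.001,0.05],
    [0,0,0,0,0,-0.002,0.05],
    [0,0,0,0,0,-0.003,0.05],
    [0,0,0,0,0,-0.004,0.05],
    [0,0,0,0,0,-0.004,0.05],
  ],
)

```text
clock: 17.3
position: [0.5134, -0.3517, 0.0297]
ee_rot: [1.0, -0.0, 0.0, 0.0]
ft_force: [-0.4, 0.3, -0.7]
grip_width: 0.587
```

```bash
cat >> h.py <<'E'
def ell(name,c,r,z,box):
    """refine rim: search dx,dy (mm) and z maximising brightness gradient along projected circle"""
    p=P_(name); g=cv2.GaussianBlur(cv2.cvtColor(cv2.imread(f'pics/{name}.png'),cv2.COLOR_BGR2GRAY).astype(np.float32),(0,0),.7)
    a=np.linspace(0,2*np.pi,240); best=[]
    for zz in z:
        for dx in np.arange(-box,box+.1,.5):
            for dy in np.arange(-box,box+.1,.5):
                q=lambda rr:w2px(p,np.c_[c[0]+dx/1e3+rr*np.cos(a),c[1]+dy/1e3+rr*np.sin(a),0*a+zz]).astype(np.float32)
                s=lambda rr:cv2.remap(g,q(rr)[None],None,cv2.INTER_LINEAR)[0]
                m=s(r-.00125); d=np.clip(m-np.maximum(s(r-.005),s(r+.003)),-20,60); best.append((np.mean(d),dx,dy,zz))
    return sorted(best,reverse=True)[:4]
E
python3 - <<'E'
from h import *
p,im=snap('wrist','w13'); P,_,o=tool(); go(*P)
for n,tz in(('w4',.0312),('w9',.0305)): pass
print('w12',ell('w12',(.5175,-.3518),.03,np.arange(.051,.068,.002),4))
print('w13',ell('w13',(.5175,-.3518),.03,np.arange(.051,.068,.002),4))
E
```

```text
clk 17.35 TCP [ 0.5133 -0.3517  0.0296] F [-0.413  -0.642   0.9052] w 49.9mm
turn [ 0.01 -0.01 -0.01] shift mm [0. 0. 0.]
w12 [(np.float32(19.950863), np.float64(0.0), np.float64(0.0), np.float64(0.059000000000000004)), (np.float32(19.682703), np.float64(0.0), np.float64(-0.5), np.float64(0.059000000000000004)), (np.float32(19.422148), np.float64(0.5), np.float64(-0.5), np.float64(0.059000000000000004)), (np.float32(19.213581), np.float64(0.5), np.float64(0.0), np.float64(0.059000000000000004))]
w13 [(np.float32(18.998804), np.float64(-0.5), np.float64(1.5), np.float64(0.061000000000000006)), (np.float32(18.976704), np.float64(-0.5), np.float64(1.0), np.float64(0.061000000000000006)), (np.float32(18.811653), np.float64(0.0), np.float64(0.0), np.float64(0.059000000000000004)), (np.float32(18.643612), np.float64(0.0), np.float64(1.0), np.float64(0.061000000000000006))]
```

```bash
python3 - <<'E'
from h import *
f=lambda n:cv2.cvtColor(cv2.resize(cv2.imread(f'pics/{n}.png'),(800,600),interpolation=cv2.INTER_CUBIC),cv2.COLOR_BGR2GRAY)
for n in('w12','w13'):
    G=f(n); print(n,G[450:480:2,414].tolist()); print(G[300:330:2,414].tolist())
    print(G[430,330:370:2].tolist())
E
```

```text
w12 [99, 101, 102, 102, 100, 103, 98, 105, 185, 239, 225, 195, 191, 198, 193]
[105, 105, 104, 100, 104, 130, 138, 139, 138, 135, 122, 125, 142, 138, 115]
[191, 185, 160, 139, 138, 118, 97, 89, 93, 94, 97, 94, 95, 92, 91, 94, 96, 93, 96, 95]
w13 [107, 103, 104, 99, 128, 206, 238, 212, 186, 185, 186, 196, 195, 187, 161]
[101, 105, 98, 116, 133, 137, 138, 138, 132, 125, 135, 142, 126, 111, 110]
[193, 196, 194, 193, 209, 228, 235, 224, 148, 92, 90, 95, 95, 93, 101, 94, 95, 102, 99, 98]
```

The sieve stays on the table as the tool rises. I'll keep backing out at this opening, then open above it.

Call:
move_arm(
  moves=[
    [0,0,0,0,0,-0.005,0.05],
    [0,0,0,0,0,-0.01,0.05],
    [0,0,0,0,0,-0.015,0.05],
    [0,0,0,0,0,-0.02,0.05],
    [0,0,0,0,0,-0.025,0.05],
    [0,0,0,0,0,-0.03,0.05],
    [0,0,0,0,0,-0.04,0.05],
    [0,0,0,0,0,-0.05,0.05],
    [0,0,0,0,0,-0.05,0.0854],
    [0,0,0,0,0,-0.05,0.0854],
  ],
)

```text
clock: 18.35
position: [0.5134, -0.3518, 0.0799]
ee_rot: [1.0, -0.0, 0.0, 0.0]
ft_force: [-0.7, 1.0, -0.6]
grip_width: 0.901
```

Call:
move_arm(
  moves=[
    [0,0,0,0,0,0,0.0854],
    [0,0,0,0,0,0,0.0854],
    [0,0,0,0,0,0,0.0854],
  ],
)

```text
clock: 18.65
position: [0.5131, -0.3516, 0.0792]
ee_rot: [1.0, -0.0, -0.0, -0.0]
ft_force: [0.2, -0.5, -0.8]
grip_width: 1.0
```

```bash
python3 - <<'E'
from h import *
p=big('wrist','w14'); P,_,o=tool(); go(*P); print(ext(p,P,.03,.057))
print(ell('w14',(.5165,-.3518),.03,[.055,.057,.059],5))
print(ell('w11',(.512,-.351),.03,[.055,.057,.059],5))
print(ell('w8',(.4634,.243),.03,[.045,.047,.049],5))
E
```

```text
clk 18.70 TCP [ 0.5131 -0.3516  0.0792] F [ 0.1385 -0.1426 -0.0576] w 85.2mm
turn [-0.01  0.02 -0.01] shift mm [0. 0. 0.]
[331.9 265.8 468.4 392.4]
[(np.float32(9.467112), np.float64(-2.0), np.float64(0.0), 0.057), (np.float32(8.829755), np.float64(-2.0), np.float64(-0.5), 0.057), (np.float32(8.8212805), np.float64(-2.5), np.float64(0.0), 0.057), (np.float32(8.763836), np.float64(-2.0), np.float64(-1.0), 0.055)]
[(np.float32(8.57155), np.float64(0.5), np.float64(-1.5), 0.057), (np.float32(8.331594), np.float64(1.0), np.float64(-0.5), 0.059), (np.float32(8.142636), np.float64(1.0), np.float64(-1.5), 0.057), (np.float32(8.027675), np.float64(0.5), np.float64(-0.5), 0.059)]
[(np.float32(20.907454), np.float64(1.0), np.float64(-1.5), 0.045), (np.float32(20.637796), np.float64(1.0), np.float64(-0.5), 0.047), (np.float32(20.496365), np.float64(1.0), np.float64(-2.0), 0.045), (np.float32(20.238457), np.float64(0.5), np.float64(-1.5), 0.045)]
```

View pics/w14b.png

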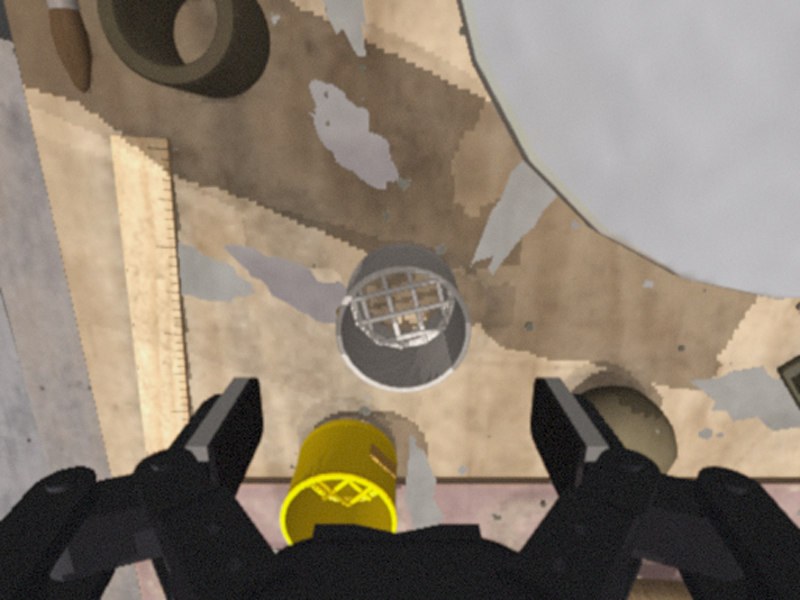

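The sieve still stands upright, about 2 mm to +x of the tool. I'll regrasp more gently, better centred, with slow closing and low force.

Call:
move_arm(
  moves=[
    [0,0,0,0.002,0,0.02,0.0854],
    [0,0,0,0.002,0,0.04,0.0854],
    [0,0,0,0.002,0,0.057,0.0854],
    [0,0,0,0.002,0,0.057,0.0854],
    [0,0,0,0.002,0,0.057,0.076],
    [0,0,0,0.002,0,0.057,0.07],
    [0,0,0,0.002,0,0.057,0.067],
    [0,0,0,0.002,0,0.057,0.065],
    [0,0,0,0.002,0,0.057,0.064],
    [0,0,0,0.002,0,0.057,0.063],
  ],
  grip_force=20,
)

```text
clock: 19.7
position: [0.5155, -0.3518, 0.0228]
ee_rot: [1.0, -0.0, 0.0, 0.0]
ft_force: [0.1, 0.9, -0.0]
grip_width: 0.738
```

Call:
move_arm(
  moves=[
    [0,0,0,0,0,0,0.062],
    [0,0,0,0,0,0,0.061],
    [0,0,0,0,0,0,0.06],
    [0,0,0,0,0,0,0.059],
    [0,0,0,0,0,0,0.058],
    [0,0,0,0,0,0,0.057],
    [0,0,0,0,0,0,0.057],
  ],
  grip_force=20,
)

```text
clock: 20.4
position: [0.5157, -0.3518, 0.0232]
ee_rot: [1.0, 0.0, 0.0, 0.0]
ft_force: [0.0, 1.7, 6.4]
grip_width: 0.701
```

```bash
python3 - <<'E'
from h import *
p,im=snap('wrist','w15'); P,_,o=tool(); go(*P)
for n,t in(('w4',(.6259,.2039,.0058)),('w9',(.4658,.2429,.0165)),('w15',P)):
    print(n,ell(n,t,.03,t[2]+np.array([.030,.032,.034,.036]),3)[:2])
E
```

```text
clk 20.45 TCP [ 0.5157 -0.3518  0.0232] F [-0.2307  0.0274  5.3842] w 59.6mm
turn [ 0.03 -0.05  0.  ] shift mm [0. 0. 0.]
w4 [(np.float32(39.52872), np.float64(-1.5), np.float64(-2.5), np.float64(0.0358)), (np.float32(39.23633), np.float64(-2.0), np.float64(-2.5), np.float64(0.0358))]
w9 [(np.float32(30.574436), np.float64(-1.5), np.float64(-1.0), np.float64(0.0465)), (np.float32(30.225365), np.float64(-2.0), np.float64(-1.0), np.float64(0.0465))]
w15 [(np.float32(23.794699), np.float64(-1.5), np.float64(0.0), np.float64(0.05721930956843473)), (np.float32(23.231913), np.float64(-1.5), np.float64(0.5), np.float64(0.05721930956843473))]
```

Call:
move_arm(
  moves=[
    [0,0,0,0,0,-0.01,0.057],
    [0,0,0,0,0,-0.03,0.057],
    [0,0,0,0,0,-0.06,0.057],
    [0,0,0,0,0,-0.09,0.057],
    [0,0,0,0,0,-0.122,0.057],
    [0,0,0,0,0,-0.122,0.057],
  ],
)

```text
clock: 21.05
position: [0.5171, -0.3527, 0.1496]
ee_rot: [1.0, -0.0, 0.003, 0.002]
ft_force: [0.6, -0.8, -1.1]
grip_width: 0.697
```

Call:
move_arm(
  moves=[
    [0,0,0,-0.006,-0.03,0,0.057],
    [0,0,0,-0.012,-0.06,0,0.057],
    [0,0,0,-0.018,-0.095,0,0.057],
    [0,0,0,-0.025,-0.13,0,0.057],
    [0,0,0,-0.032,-0.165,0,0.057],
    [0,0,0,-0.038,-0.2,0,0.057],
    [0,0,0,-0.045,-0.235,0,0.057],
    [0,0,0,-0.052,-0.265,0,0.057],
    [0,0,0,-0.052,-0.272,0,0.057],
    [0,0,0,-0.052,-0.272,0,0.057],
  ],
)

```text
clock: 22.05
position: [0.4629, -0.0788, 0.1444]
ee_rot: [1.0, 0.001, -0.0, 0.0]
ft_force: [-0.1, -0.3, -1.0]
grip_width: 0.694
```

```bash
python3 - <<'E'
from h import *
go(.4636,-.0795,.1102)
p,im=snap('wrist','w16'); P,_,o=tool(); print(ell('w16',P,.03,P[2]+np.array([.030,.032,.034,.036]),3)[:2])
E
```

```text
clk 22.05 TCP [ 0.4629 -0.0788  0.1444] F [-0.0516 -0.3063 -0.9891] w 59.3mm
turn [0.03 0.02 0.11] shift mm [ 0.7  0.7 34.2]
[(np.float32(13.564808), np.float64(-1.5), np.float64(1.0), np.float64(0.1783573709202645)), (np.float32(13.257935), np.float64(-1.5), np.float64(0.5), np.float64(0.1783573709202645))]
```

Call:
move_arm(
  moves=[
    [0,0,0,0.0006,0.0007,0.008,0.057],
    [0,0,0,0.0006,0.0007,0.014,0.057],
    [0,0,0,0.0006,0.0007,0.018,0.057],
    [0,0,0,0.0006,0.0007,0.021,0.057],
    [0,0,0,0.0006,0.0007,0.024,0.057],
    [0,0,0,0.0006,0.0007,0.027,0.057],
    [0,0,0,0.0006,0.0007,0.029,0.057],
    [0,0,0,0.0006,0.0007,0.031,0.057],
    [0,0,0,0.0006,0.0007,0.032,0.057],
    [0,0,0,0.0006,0.0007,0.032,0.057],
  ],
)

```text
clock: 23.1
position: [0.4638, -0.0804, 0.1124]
ee_rot: [1.0, -0.0, -0.0, 0.0]
ft_force: [-0.3, -0.4, -0.8]
grip_width: 0.699
```

Call:
move_arm(
  moves=[
    [0,0,0,0,0,0.0005,0.057],
    [0,0,0,0,0,0.001,0.057],
    [0,0,0,0,0,0.001,0.057],
  ],
)

```text
clock: 23.4
position: [0.4639, -0.0804, 0.1115]
ee_rot: [1.0, -0.0, 0.0, 0.0]
ft_force: [-0.2, -0.1, -2.8]
grip_width: 0.701
```

Call:
move_arm(
  moves=[
    [0,0,0,0,0,0.0005,0.057],
    [0,0,0,0,0,0.001,0.057],
    [0,0,0,0,0,0.0015,0.057],
    [0,0,0,0,0,0.0015,0.057],
  ],
)

```text
clock: 23.8
position: [0.464, -0.0804, 0.1102]
ee_rot: [1.0, -0.0, 0.0, 0.0]
ft_force: [-0.4, 0.4, 2.6]
grip_width: 0.698
```

Call:
move_arm(
  moves=[
    [0,0,0,0,0,0.0005,0.057],
    [0,0,0,0,0,0.0005,0.062],
    [0,0,0,0,0,0.0005,0.07],
    [0,0,0,0,0,0.0005,0.0854],
    [0,0,0,0,0,0.0005,0.0854],
    [0,0,0,0,0,-0.01,0.0854],
    [0,0,0,0,0,-0.04,0.0854],
    [0,0,0,0,0,-0.085,0.0854],
    [0,0,0,0,0,-0.085,0.0854],
    [0,0,0,0,0,-0.085,0.0854],
  ],
)

```text
clock: 24.8
position: [0.4646, -0.0805, 0.1964]
ee_rot: [1.0, -0.0, 0.001, 0.001]
ft_force: [-0.4, 0.4, -0.3]
grip_width: 1.001
```

```bash
python3 - <<'E'
from h import *
p,im=snap('wrist','w17'); print('coarse rim',ell('w17',(.463,-.079),.03,[.140,.142,.144,.146,.148],4)[:3])
print('medium after',ell('w10',(.463,-.079),.03,[.092,.094,.096,.098],4)[:2]); print('fine after',ell('w7',(.463,-.078),.03,[.054,.056,.058,.060],4)[:2])
go(.58,.08,.10)
E
```

```text
coarse rim [(np.float32(-2.2531564), np.float64(0.5), np.float64(-3.5), 0.148), (np.float32(-2.3275895), np.float64(1.0), np.float64(-3.5), 0.148), (np.float32(-2.4154887), np.float64(0.5), np.float64(-3.0), 0.148)]
medium after [(np.float32(0.9507005), np.float64(-1.0), np.float64(-3.5), 0.098), (np.float32(0.89554465), np.float64(-1.0), np.float64(-4.0), 0.098)]
fine after [(np.float32(4.2963543), np.float64(-1.0), np.float64(-1.0), 0.06), (np.float32(4.2484274), np.float64(-1.0), np.float64(-0.5), 0.06)]
clk 24.85 TCP [ 0.4638 -0.0804  0.1952] F [-1.2529 -0.1563 -0.086 ] w 85.5mm
turn [ 0.03 -0.03 -0.01] shift mm [ 116.1 -160.5   95.2]
```

Call:
move_arm(
  moves=[
    [0,0,0,0.03,-0.04,0,0.0854],
    [0,0,0,0.06,-0.08,0,0.08],
    [0,0,0,0.09,-0.12,0,0.07],
    [0,0,0,0.116,-0.16,0,0.05],
    [0,0,0,0.116,-0.16,0.04,0.05],
    [0,0,0,0.116,-0.16,0.08,0.05],
    [0,0,0,0.116,-0.16,0.115,0.05],
    [0,0,0,0.116,-0.16,0.115,0.05],
    [0,0,0,0.116,-0.16,0.115,0.05],
    [0,0,0,0.116,-0.16,0.115,0.05],
  ],
)

```text
clock: 25.85
position: [0.581, 0.0799, 0.082]
ee_rot: [1.0, -0.0, 0.001, -0.0]
ft_force: [0.2, 0.2, 0.4]
grip_width: 0.586
```

```bash
python3 - <<'E'
from h import *
p,im=snap('wrist','w18'); P,_,o=tool(); go(*P)
print("plate pred",(ext(p,P,.03,.014)+.5)/1.5625, "knob top pred",(ext(p,P,.012,.040)+.5)/1.5625)
p7=P_('w17'); print("stack rim pred",(ext(p7,(.464,-.0795),.03,.144)+.5)/1.5625)
b=cv2.imread('pics/w17.png')
c=np.hstack([cv2.resize(im[150:350,170:370],(400,400),interpolation=cv2.INTER_CUBIC),cv2.resize(b[100:300,150:350],(400,400),interpolation=cv2.INTER_CUBIC)]); cv2.imwrite('pics/c18.png',c)
E
```

```text
clk 25.90 TCP [0.5811 0.0799 0.0821] F [1.3492 1.0475 0.5645] w 49.9mm
turn [-0.01 -0.17 -0.01] shift mm [0. 0. 0.]
plate pred [219.904 156.096 291.904 224.384] knob top pred [240.192 187.328 272.128 217.28 ]
stack rim pred [216.768 158.848 293.44  231.104]
```

View pics/c18.png

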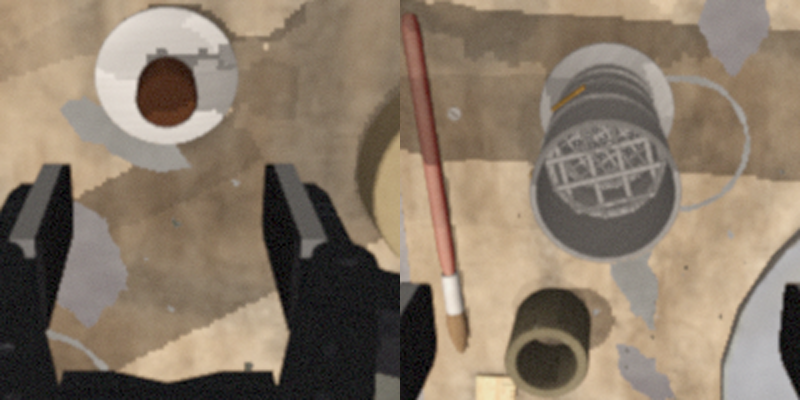

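Call:
move_arm(
  moves=[
    [0,0,0,-0.0005,-0.001,0.02,0.045],
    [0,0,0,-0.0005,-0.001,0.04,0.045],
    [0,0,0,-0.0005,-0.001,0.055,0.045],
    [0,0,0,-0.0005,-0.001,0.063,0.045],
    [0,0,0,-0.0005,-0.001,0.063,0.045],
    [0,0,0,-0.0005,-0.001,0.063,0.045],
  ],
  grip_force=30,
)

```text
clock: 26.5
position: [0.58, 0.0808, 0.0179]
ee_rot: [1.0, -0.0, 0.001, -0.0]
ft_force: [-1.1, -0.1, 0.8]
grip_width: 0.523
```

Call:
move_arm(
  moves=[
    [0,0,0,0,0,0,0.035],
    [0,0,0,0,0,0,0.03],
    [0,0,0,0,0,0,0.027],
    [0,0,0,0,0,0,0.025],
    [0,0,0,0,0,0,0.022],
    [0,0,0,0,0,0,0.02],
    [0,0,0,0,0,0,0.02],
  ],
)

```text
clock: 27.2
position: [0.5794, 0.0806, 0.017]
ee_rot: [1.0, -0.0, 0.0, 0.0]
ft_force: [0.5, 0.1, -0.4]
grip_width: 0.233
```

```bash
python3 - <<'E'
from h import *
P,_,o=tool(); go(.464,P[1]-.1611,P[2]+.135)
E
```

```text
clk 27.20 TCP [0.5794 0.0806 0.017 ] F [ 0.4878  0.0985 -0.4198] w 19.9mm
turn [ 0.   -0.   -0.01] shift mm [-115.4  161.1 -135. ]
```

```bash
python3 - <<'E'
from h import *
p,im=snap('wrist','w19'); P,_,o=tool(); print(P,o['grip_width'])
print("pred plate",(ext(p,P,.03,.014)+.5)/1.5625,"knobtop",(ext(p,P,.012,.04)+.5)/1.5625)
for n in('w18','w19'):
    i=cv2.imread(f'pics/{n}.png').astype(int)[120:330,150:360]; b,g,r=i[...,0],i[...,1],i[...,2]
    m=((r>1.6*g)&(r>45)).astype(np.uint8); k,l,s,c=cv2.connectedComponentsWithStats(m); j=1+s[1:,4].argmax(); print(n,s[j]+[150,120,0,0,0],c[j]+[150,120])
# coarse character map of the region: W white plate, k knob, # black finger, . table
i=cv2.imread('pics/w19.png')[190:330:5,180:330:3].astype(int)
for row in i: print(''.join('k' if q[2]>1.6*q[1] and q[2]>45 else '#' if q.max()<45 else 'W' if q.min()>130 and q.max()-q.min()<40 else 'g' if q.max()-q.min()<25 else '.' for q in row))
E
```

```text
[0.5794 0.0806 0.017 ] 0.23430879246937744
pred plate [208.512 178.496 304.512 266.304] knobtop [234.752 224.832 278.976 264.32 ]
w18 [239 180  29  32 644] [252.9239 196.0016]
w19 [ 235  211   39   48 1250] [254.6184 235.4752]
..............WWWWWWWWWWWWWWWWWWWWWWWg............
............WWWWWWWWWWWWWWWWWWWWWWWWggg...........
...........WWWWWWWWWWWWWWWWWWWWggggggggg..........
..........WWWWggWWgggWWWWWWgggggggggggggg.........
..........WWggggggggggggg.ggggggggggggggg.........
..........WWWggggggggkk..kkkk.ggggggggggg.........
..........WWggggggggkkkkkkkkkkkggggggWWgg.........
..........WWggggggg.kk....kkkkkkgggggWWWW.........
..........WWWggggggk.kkkkkkkkkk#ggggWWWWW.........
....WWWWWW.WWWggg##kkkkkkkkkkkk##gggWWWW..........
..WWWWWWWWg##gggg##.kkkkkk.kkkk##gggg##g..........
....WWWWW####gggg##kk.kkkkkkkkk##gggg####.........
.....WWWg###ggggg#ggkkk.kkk.kkk##ggggg###g........
......WW####gggg##gWW.kkkk..kkgg##gggg####........
........####gggg##gWWWWWWWWWWWWg##gggg####g.......
.......####ggggg##gWWWWWWWWW...###ggggg####.......
......########gg##gWWWWWWWWWWg.g##gg########g.....
....###ggg########..WWWWWWWWWWg.##############....
...###############..............################..
##################..............##################
##################..............##################
#################g..............g#################
#################................#################
g################................#################
###############g...........g......g###############
###############....................###############
###############....................###############
###############g...................###############
```

Call:
move_arm(
  moves=[
    [0,0,0,0,0,0,0.018],
    [0,0,0,0,0,0,0.016],
    [0,0,0,0,0,0,0.016],
    [0,0,0,0,0,0,0.016],
  ],
)

```text
clock: 27.65
position: [0.5794, 0.0806, 0.017]
ee_rot: [1.0, -0.0, 0.0, 0.0]
ft_force: [0.4, 0.2, 0.7]
grip_width: 0.187
```

```bash
python3 - <<'E'
from h import *
p,im=snap('wrist','w20'); P,_,o=tool(); print(P,o['grip_width'],o['ft_force'])
i=cv2.imread('pics/w20.png').astype(int)[120:330,150:360]; b,g,r=i[...,0],i[...,1],i[...,2]
m=((r>1.6*g)&(r>45)).astype(np.uint8); k,l,s,c=cv2.connectedComponentsWithStats(m); j=1+s[1:,4].argmax(); print(s[j]+[150,120,0,0,0],c[j]+[150,120])
i=im[205:275:3,210:300:1].astype(int)
for row in i: print(''.join('k' if q[2]>1.6*q[1] and q[2]>45 else '#' if q.max()<50 else 'W' if q.min()>130 and q.max()-q.min()<40 else 'g' if q.max()-q.min()<25 else '.' for q in row))
E
```

```text
[0.5794 0.0806 0.017 ] 0.18832403926144375 [ 0.0647 -1.149   0.3198]
[ 237  211   38   48 1132] [254.4399 235.1299]
WWWWWWWWWWggggggggWWWWWWWWWggggggggWWWWWWWWWWWWWWWWWWWgggggggggggggggggggggggggggggggggggg
WWWWggggggggggggggggggggggggggggggggggggggggggggggggggggggggggggggggggggggggggggggggggggWg
WWWWggggggggggggggggggggggggggggggggggg..k.kkkk.kk...ggggggggggggggggggggggggggggggggggggg
WWWWWWggggggggggggggggggggggggggggkkkk.kk.k.kk.kk.kk.k..k.gggggggggggggggggggggggggggggggg
WWWWWWWWgggggggggggggggggggggggkkk.k.kk..kkk.kk.kkkkk..kk.kkkggggggggggggggggggWWWgggggggg
WWWWWggggggggggggggggggggggggkkk.k.kk.kkkk.k.kkkkkkkkkk..kkkkk.gggggggggggggWWWWWWgggggggg
WWWWWgggggggggggggggggggggggkkk.k.kkk.kkkkkk.kk.kkkk.kkkkkk.#k.k.gggggggggggWWWWWWWWWWWWgg
WWWWWgggggggggggggggggggggg#k.kkk.kk.kk.kkkkkk.kkkkk..kkkk.kkk.k.gggggWWWWWWWWWWWWWWWWWWWW
WWWWWWWggggggggggggggggggg###kkk.kkkk.kkkkk.kkkkkkkk.kkkkkk###gggggggggggWWWWWWWWWWWWWWWWW
WWWWWWWgggggggggggggggggg####k.kkkkkkkkkk.kkkkk.kkkkk..kkkk###ggggggggggggWWWWWWWWWWWWWWWW
.WWWWWWWWWWWWWggggggggggg####.kk.kkkk.kk....kk..kkkkkkkkkk.####ggggggggggg
[... 499 characters left out ...]
#gg.kkkkkkkkkkkkkkkkkkkkkkkkk.kk#######gggggggggggg############
##########gggggggggggg######gWWWWg..kk.kkkkk.k.kkkkkkkkk...#######ggggggggggggg###########
#########ggggggggggggg######gWWWWWWWWWW.............gWWWWWgg######ggggggggggggg###########
########ggggggggggggg#######gWWWWWWWWWWWWWWWWWWWWWWWWWWWgggg#######ggggggggggggg##########
########ggggggggggggg#######gWWWWWWWWWWWWWWWWWWWWWWWWWg....g#######ggggggggggggg##########
##############gggggggg######gWWWWWWWWWWWWWWWWWWWWWWWWWWWg..g######gggggggg################
#################gggg#######gWWWWWWWWWWWWWWWWWWWWWWWWWWWWWgg#######gggg###################
##################ggg######gWWWWWWWWWWWWWWWWWWWWWWWWWWWWWWWWg######ggg####################
```

The fingers close past the knob's nominal 24 mm without showing resistance. I'll lift a few millimetres to see whether the cover comes along.

Call:
move_arm(
  moves=[
    [0,0,0,0,0,-0.001,0.016],
    [0,0,0,0,0,-0.002,0.016],
    [0,0,0,0,0,-0.003,0.016],
    [0,0,0,0,0,-0.004,0.016],
    [0,0,0,0,0,-0.004,0.016],
  ],
)

```text
clock: 28.2
position: [0.5795, 0.0806, 0.0212]
ee_rot: [1.0, -0.0, 0.0, 0.0]
ft_force: [-0.4, -0.1, 0.1]
grip_width: 0.189
```

```bash
python3 - <<'E'
from h import *
p,im=snap('wrist','w21'); P,_,o=tool(); print(P,o['grip_width'],o['ft_force'])
def knob(n):
    i=cv2.imread(f'pics/{n}.png').astype(int)[120:330,150:360]; b,g,r=i[...,0],i[...,1],i[...,2]
    m=((r>1.6*g)&(r>45)).astype(np.uint8); m=cv2.morphologyEx(m,cv2.MORPH_CLOSE,np.ones((5,5))); k,l,s,c=cv2.connectedComponentsWithStats(m); j=1+s[1:,4].argmax(); print(n,s[j]+[150,120,0,0,0],c[j]+[150,120])
for n in('w19','w20','w21'): knob(n)
a=[cv2.resize(cv2.imread(f'pics/{n}.png')[160:300,184:324],(400,400),interpolation=cv2.INTER_CUBIC) for n in('w18','w21')]
a[0]=cv2.resize(cv2.imread('pics/w19.png')[160:300,184:324],(400,400),interpolation=cv2.INTER_CUBIC)
cv2.imwrite('pics/c21.png',np.hstack(a))
E
```

```text
[0.5795 0.0806 0.0211] 0.1875081105668819 [ 0.7796 -0.1073  0.6649]
w19 [ 235  211   39   48 1519] [254.7755 234.7544]
w20 [ 237  211   38   48 1369] [254.3966 234.2593]
w21 [ 237  208   37   47 1327] [254.4597 231.0784]
```

```bash
python3 - <<'E'
from h import *
from scipy.optimize import least_squares
# finger tip front/inner corner seen in raw pixels; solve tool y,z with x from the opening (camera in tool frame is fixed)
P,Rt,o=tool(); p=cams.camera_params('wrist'); Rc=(Rt.inv()*R.from_quat(p['rotation'])); xc=Rt.inv().apply(p['xyz']-P)
pt=dict(p,xyz=xc,rotation=Rc.as_quat())
cases={'open85 (w3)':((260,378),(532,378),.0427),'60 (w4)':((308,365),(486,365),.030),'50 (w12)':((325,362),(470,362),.025)}
for k,(l,r,h) in cases.items():
    f=lambda q:np.r_[w2px(pt,np.array([-h-.0013,q[0],q[1]]))-np.array(l)/1.5625, w2px(pt,np.array([h-.0013,q[0],q[1]]))-np.array(r)/1.5625]
    s=least_squares(f,[-.011,0]); print(k,'tool y,z mm',s.x*1e3,'res',s.fun.round(1))
for h,u in((.008,(238,268.5)),):
    f=lambda q:np.r_[w2px(pt,np.array([-h-.0013,q[0],q[1]]))-np.array([u[0],226]), w2px(pt,np.array([h-.0013,q[0],q[1]]))-np.array([u[1],226])]
    s=least_squares(f,[-.011,0]); print('16 (w20)','tool y,z mm',s.x*1e3,'res',s.fun.round(1))
E
```

```text
open85 (w3) tool y,z mm [ -8.7482 -36.3826] res [ 0.5  0.1  0.5 -0.1]
60 (w4) tool y,z mm [ -7.735  -25.4349] res [-0.2  0.1 -0.2 -0.1]
50 (w12) tool y,z mm [ -7.0766 -21.8653] res [-0.5  0.1 -0.5 -0.1]
16 (w20) tool y,z mm [-11.8217 -24.792 ] res [ 0.7  0.   0.7 -0. ]
```

View pics/c21.png

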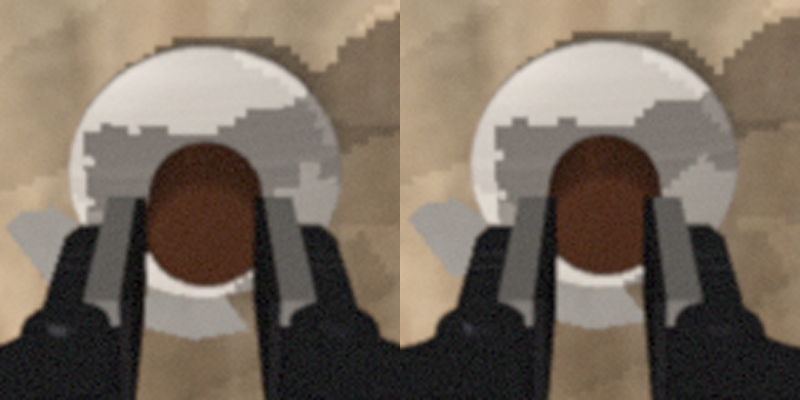

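The fingers pass in front of and above the knob. The true tips stand about 23 mm behind the TCP, which also explains the first slip on the coarse sieve. I'll reopen, go about 17 mm lower and close again.

Call:
move_arm(
  moves=[
    [0,0,0,0,0,0,0.03],
    [0,0,0,0,0,0,0.045],
    [0,0,0,0,0,0.0,0.045],
    [0,0,0,0,0,0.004,0.045],
    [0,0,0,0,0,0.008,0.045],
    [0,0,0,0,0,0.012,0.045],
    [0,0,0,0,0,0.015,0.045],
    [0,0,0,0,0,0.017,0.045],
    [0,0,0,0,0,0.017,0.045],
  ],
  grip_force=25,
)

```text
clock: 29.15
position: [0.5792, 0.0806, 0.0036]
ee_rot: [1.0, -0.0, -0.0, 0.0]
ft_force: [-1.0, 0.8, 0.4]
grip_width: 0.53
```

Call:
move_arm(
  moves=[
    [0,0,0,0,0,0,0.035],
    [0,0,0,0,0,0,0.03],
    [0,0,0,0,0,0,0.027],
    [0,0,0,0,0,0,0.025],
    [0,0,0,0,0,0,0.023],
    [0,0,0,0,0,0,0.02],
    [0,0,0,0,0,0,0.02],
  ],
)

```text
clock: 29.85
position: [0.5796, 0.0806, 0.0043]
ee_rot: [1.0, -0.0, 0.0, 0.0]
ft_force: [-1.2, -0.2, 4.8]
grip_width: 0.265
```

```bash
python3 - <<'E'
from h import *
P,_,o=tool(); go(.464,P[1]-.1611,P[2]+.135)
E
```

```text
clk 29.85 TCP [0.5796 0.0806 0.0043] F [-1.2366 -0.167   4.7888] w 22.6mm
turn [ 0.01 -0.03 -0.01] shift mm [-115.5  161.1 -135. ]
```

Call:
move_arm(
  moves=[
    [0,0,0,0,0,-0.01,0.02],
    [0,0,0,0,0,-0.03,0.02],
    [0,0,0,0,0,-0.065,0.02],
    [0,0,0,0,0,-0.1,0.02],
    [0,0,0,0,0,-0.135,0.02],
    [0,0,0,0,0,-0.165,0.02],
    [0,0,0,0,0,-0.165,0.02],
    [0,0,0,0,0,-0.165,0.02],
  ],
)

```text
clock: 30.65
position: [0.5794, 0.0806, 0.1694]
ee_rot: [1.0, -0.0, 0.0, 0.0]
ft_force: [-0.5, 0.4, -1.8]
grip_width: 0.264
```

Call:
move_arm(
  moves=[
    [0,0,0,-0.02,0.028,0,0.02],
    [0,0,0,-0.04,0.056,0,0.02],
    [0,0,0,-0.06,0.084,0,0.02],
    [0,0,0,-0.08,0.112,0,0.02],
    [0,0,0,-0.1,0.14,0,0.02],
    [0,0,0,-0.1155,0.161,0,0.02],
    [0,0,0,-0.1155,0.161,0,0.02],
    [0,0,0,-0.1155,0.161,0,0.02],
  ],
)

```text
clock: 31.45
position: [0.4632, -0.0806, 0.1681]
ee_rot: [1.0, -0.001, -0.001, -0.0]
ft_force: [0.3, 0.2, -1.6]
grip_width: 0.263
```

```bash
python3 - <<'E'
from h import *
go(.464,-.0805,.1393)
p,im=snap('wrist','w22'); P,_,o=tool()
i=im[170:290:4,190:320:2].astype(int); print((ext(p,P,.03,P[2]+.0097)+.5)/1.5625)
for row in i: print(''.join('k' if q[2]>1.6*q[1] and q[2]>45 else '#' if q.max()<50 else 'W' if q.min()>130 and q.max()-q.min()<40 else 'g' if q.max()-q.min()<25 else '.' for q in row))
E
```

```text
clk 31.45 TCP [ 0.4632 -0.0806  0.1681] F [ 0.3113  0.2365 -1.6084] w 22.4mm
turn [-0.01  0.08 -0.08] shift mm [ 0.9 -0.1 28.8]
[206.08  183.552 308.992 276.864]
................WgggggggggggggggggggggggggggggggWW...............
................ggggggggggggggggggggggggggggggggg................
...............ggggggggggggggggggggggggggWWggggggg...............
...............gggggggggggggggggggggggggWggggggggg...............
...............gggggggggWWWWWWWWWWWWWWWWggggggggggg..............
..............gggggWgWWWWWWWWWWWWWWWWWWWWWgWgggggggg.............
.............gggWgWWWWWWWWgWWWWWgWWWWWgWggWWggWgggggg............
............gggWgggggggWggWgggWggggWgggggggggWggggggg............
...........gggggggggggggggggggggggWggggggggggggggggggg..........W
..........gggggggggggggggggggggggggggggggggggggggggggg.......WWW.
.........gggggggggggggggggggggggggggggggggggggggggggggg..WWWW....
........gggggggggggggggggggggggggggggggggggggggggggggggg.........
.......Wggggggggggggggggggggggggggggggggggggggggggggggggg........
.......ggggggggggggggggggg.kkk..k.k.k.gggggggggggggWWggWg........
.......ggggggg
[... 341 characters left out ...]
kkk.kkkkk.kkk.kk.k###gggggg#####g.......
......g#####gggggg###..k.kkkkkkk.k.kk.kk.kk###ggggggg#####.......
......#####ggggggg###kkkkkkk.kkkkkk.kkkk.kk####gggggg######......
.....######gggggg####..kk.kk.kkkkkkkkkkkk.k####ggggggg#####......
....g#####ggggggg#####..k.kkkkkkk.kkkk.kk..####ggggggg######.....
....######ggggggg####gW.kkkkk.kkkkk.k....gW####ggggggg#######....
.g############gWg####gWWWg.kk.kkkkkkk.gWWWWg###ggg#############..
###############gg####ggggggggW....WWW.......####gg###############
#####################ggggggg................#####################
####################....gggg................#####################
#####################.....gg.......WWWWW.....####################
```

Call:
move_arm(
  moves=[
    [0,0,0,0.0007,0,0.008,0.02],
    [0,0,0,0.0007,0,0.012,0.02],
    [0,0,0,0.0007,0,0.015,0.02],
    [0,0,0,0.0007,0,0.018,0.02],
    [0,0,0,0.0007,0,0.02,0.02],
    [0,0,0,0.0007,0,0.022,0.02],
    [0,0,0,0.0007,0,0.024,0.02],
    [0,0,0,0.0007,0,0.0255,0.02],
    [0,0,0,0.0007,0,0.0265,0.02],
    [0,0,0,0.0007,0,0.0265,0.02],
  ],
)

```text
clock: 32.5
position: [0.4645, -0.0804, 0.1424]
ee_rot: [1.0, -0.0, -0.0, 0.0]
ft_force: [-0.2, 0.3, -1.6]
grip_width: 0.269
```

Call:
move_arm(
  moves=[
    [0,0,0,0,0,0.0005,0.02],
    [0,0,0,0,0,0.001,0.02],
    [0,0,0,0,0,0.001,0.02],
  ],
)

```text
clock: 32.8
position: [0.4645, -0.0804, 0.1415]
ee_rot: [1.0, -0.0, 0.0, 0.0]
ft_force: [0.4, 0.6, -1.1]
grip_width: 0.262
```

No contact yet, which fits home at about 0.1393.

Call:
move_arm(
  moves=[
    [0,0,0,0,0,0.0005,0.02],
    [0,0,0,0,0,0.001,0.02],
    [0,0,0,0,0,0.0015,0.02],
    [0,0,0,0,0,0.002,0.02],
    [0,0,0,0,0,0.002,0.02],
  ],
)

```text
clock: 33.3
position: [0.4645, -0.0804, 0.1394]
ee_rot: [1.0, -0.0, -0.0, -0.0]
ft_force: [-0.9, -0.7, -0.5]
grip_width: 0.259
```

Call:
move_arm(
  moves=[
    [0,0,0,0,0,0.0004,0.02],
    [0,0,0,0,0,0.0007,0.02],
    [0,0,0,0,0,0.0007,0.02],
  ],
)

```text
clock: 33.6
position: [0.4648, -0.0804, 0.1392]
ee_rot: [1.0, -0.0, 0.0, 0.0]
ft_force: [-1.1, 0.7, 4.5]
grip_width: 0.266
```

Contact came at 0.1392 m, where home was expected (0.1393). I'll release, lift clear and check.

Call:
move_arm(
  moves=[
    [0,0,0,0,0,0,0.024],
    [0,0,0,0,0,0,0.03],
    [0,0,0,0,0,0,0.045],
    [0,0,0,0,0,0,0.05],
    [0,0,0,0,0,0,0.05],
    [0,0,0,0,0,-0.02,0.05],
    [0,0,0,0,0,-0.05,0.05],
    [0,0,0,0,0,-0.09,0.05],
    [0,0,0,0,0,-0.09,0.05],
    [0,0,0,0,0,-0.09,0.05],
  ],
)

```text
clock: 34.6
position: [0.465, -0.0805, 0.2293]
ee_rot: [1.0, -0.0, 0.001, 0.0]
ft_force: [0.3, 0.3, 0.1]
grip_width: 0.589
```

```bash
python3 - <<'E'
from h import *
p,im=snap('wrist','w23'); go(.464,-.08,.3)
print('plate pred',(ext(p,(.464,-.0797),.03,.149)+.5)/1.5625,'knob pred',(ext(p,(.464,-.0797),.012,.175)+.5)/1.5625,'pan flange pred',(ext(p,(.464,-.0775),.041,.004)+.5)/1.5625)
i=im[100:260:5,180:330:2].astype(int)
for row in i: print(''.join('k' if q[2]>1.6*q[1] and q[2]>45 else '#' if q.max()<50 else 'W' if q.min()>130 and q.max()-q.min()<40 else 'g' if q.max()-q.min()<25 else '.' for q in row))
# bystanders: change against the first top picture, around each
t0=cv2.imread('pics/top0.png').astype(int); pt,t1=snap('top','top1')
d=np.abs(t1.astype(int)-t0).max(2)
for n,u,v,r in(('cutter',186,247,14),('tube',293,233,12),('tape',193,152,18),('yellow',371,204,14),('pan/stack',240,229,16),('coarse old spot',331,198,12)): print(n,'changed px share',(d[v-r:v+r,u-r:u+r]>40).mean().round(3))
ps,s1=snap('scene','scene1')
print('stack axis px in scene: pan base, rims, knob top',w2px(ps,np.array([[.464,-.0785,z] for z in(0,.058,.096,.144,.175)])))
E
```

```text
clk 34.65 TCP [ 0.4643 -0.0805  0.2283] F [ 0.4446  0.2951 -0.0232] w 50.1mm
turn [ 0.01  0.02 -0.02] shift mm [ -0.3  -0.5 -71.7]
plate pred [220.224 151.936 289.024 217.536] knob pred [239.488 181.312 269.952 209.984] pan flange pred [223.616 120.064 285.056 180.864]
...........................................................WWWWWWWWWWWWWWW.
..........................................................WWWWWWWWWWWWWWWW.
..........................................................WWWWWWWWWWWWWWWW.
...........................................................WWWWWWWWWWWWWWW.
................................gWWWWWWWWg..................WWWWWWWWWWWW...
...........................gWWWWWWWWWWWWWWWWWWg...............WWWWWWW......
.........................WWWWWWWgggggggggWWWWWWWW...............WWWW.......
.......................ggWWWWggggggggggggggggWWWWWWWWWWWWWW................
......................Wgggggg...ggggggggggggggWWWWWW..........WW...........
......................WWgg..ggggggggggggggggggggWWWW.............W.........
.WW..................gWWggggggggggggggggggggggggWWWW...............W..
[... 1239 characters left out ...]
....gg##g##g............WWWWWWWW.............##gggggWWWWWW
WWWgggggg####.....gggggggggggggg..........WWWWWW..............###gggggWWWWW
##ggggggg####...ggggg.ggggg#ggg#g.W........WWWWWW............g####gggggg###
#ggggggg#####.............ggggggg.............WW.............######gggggg##
ggggggg######.................ggg............................#######gggggg#
cutter changed px share 0.0
tube changed px share 0.0
tape changed px share 0.05
yellow changed px share 0.085
pan/stack changed px share 0.289
coarse old spot changed px share 0.467
stack axis px in scene: pan base, rims, knob top [[217.0247 211.9797]
 [216.6364 195.9155]
 [216.3753 185.115 ]
 [216.0377 171.1478]
 [215.8148 161.9286]]
```

```bash
python3 - <<'E'
from h import *
# tape: compare centroid of its pale yellow ring before/after in the top view
for n in('top0','top1'):
    i=cv2.imread(f'pics/{n}.png')[128:176,168:218]; h=cv2.cvtColor(i,cv2.COLOR_BGR2HSV); m=((h[...,0]>22)&(h[...,0]<35)&(h[...,1]>40)&(h[...,2]>150)).astype(np.uint8); M=cv2.moments(m,True); print(n,M['m00'],168+M['m10']/M['m00'],128+M['m01']/M['m00'])
print(manip.hand_in())
E
```

```text
top0 442.0 192.8552036199095 151.49321266968326
top1 394.0 191.80964467005077 150.7005076142132
the job is handed in; nothing more can be done
None
```

The stack is built on its pan and handed in at about 35 s: fine, medium and coarse sieves, then the cover. Each was lowered on singly, and the gripper is now well clear.

**Nesting:** Every part met firm contact within 0.2 mm of its calculated home height. My last wrist pictures show the rims and cover plate with the widths and positions expected for fully home and level. The last one puts the pan's foot within a pixel of where it stood. I had used up the viewed pictures by then, so the check after placing the cover was numeric only.

**Coarse sieve:** My first grasp failed because the fingertips sit about 23 mm farther back than I had assumed. One finger rode over the rim and slid the sieve a few millimetres on the table. It never left the table, and I regrasped it gently.

**Cover:** The first closing on the knob passed over it without moving the cover. A lower grasp worked.

**Bystanders:** The cutter and clay tube show no change in the top picture. The tape roll's area changed slightly: 5% of its pixels, with the ring's centre about 1 px off. I put this down to the arm's shadow, since no move came near it, but I could not confirm it. The yellow sieve's area changed by about 8%. It looked the same in the wrist views before and after the nearby grasps, and I never reached for it.

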